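Set the coil tester to the coil on its post and run the test

ROBOT

A 6-joint arm with a two-finger parallel gripper is mounted at the origin on the work surface. World frame = base frame: x ahead of the robot, y to its left, z up, the work surface at z = 0. Lengths are in mm, angles in degrees, forces in N, time in s.
With the tool pointing down it reaches from about 300 to 850 mm from the base axis. Payload 4.2 kg.
Tool frame: the origin (TCP) lies on the centre line of the jaws, within the pads' length; the fingertips stand 14 mm ahead of it and the grasp point (between the pads) lies 5 mm behind it; x points along the fingers, y is the direction in which the jaws open and shut, and the axes are right-handed (so a half turn about x gives the same grasp; the last joint's range is limited). The gripper opens to 91 mm and grips with 3 to 60 N. Pads are 32 mm wide; open, the fingers measure 118 mm over their backs; the gripper's body (76 mm by 178 mm) begins 60 mm behind the grasp point.
Start: joints at [-72.422, 18.312, 89.639, -0, 72.044, -1.146], TCP at [184.586, -544.582, 227.976] pointing down, gripper open.
Joint ranges: [-177.97, 177.97], [-48.28, 115.42], [12.27, 149.76], [-77.06, 257.06], [2.81, 150.46], [-146.56, 146.56]. Speed limits (degrees/s): [147.25, 147.25, 180, 180, 180, 180].

INTERFACE

Orientations are given as [roll, pitch, yaw] about the fixed x, y, z axes, in that order (R = Rz(yaw) Ry(pitch) Rx(roll)).
In Python, from workcell import readout, optics, env gives the robot as it stands.
- The arm moves only by the shell command python3 -m creep 'ROWS' [OPENING] [FORCE]. ROWS is JSON, a list of rows, each an object with "translation": the shift along the world's x, y, z in cm, a list of three; "delta_rot": the turn, a rotation vector about the world's x, y, z in rad, a list of three. In form: [{"translation": [dx, dy, dz], "delta_rot": [rx, ry, rz]}, ...]. A call has 1 to 5 rows; each row shifts and turns the commanded pose from where the row before left it; what a row does not reach is not made up. A row lasts 1/12 s, in which the tool goes at most 41.7 mm and 7.16 degrees, less where a joint would pass 70% of its speed; a pose out of reach is approached as far as the arm can. A call with a gripper value outside its range is refused whole. OPENING is the gripper's target within -1 to 1 (fully open at 1, half-way at 0, shut at -1), set as the call begins (- or left out, the last holds). The fingers move at their own pace and stop on an object; FORCE is the grip in N (left out, the last holds). Time passes only in rows, so rows that do not move let the fingers close. It gives the time, the measured TCP pose, the force and the opening at its end, in the units of the state.
- readout.state(): the state, without advancing time (a new reading comes with each control period).
- optics.grab_frame(name): name is "side" or "top" or "wrist"; returns (picture, depth): 420x560x3 uint8, red, green, blue; 420x560 float32, mm along the optical axis (not along the pixel's ray), 0 where there is no reading.
- optics.camera_params(name): a dict with "mtx" (3x3 intrinsics, pixels), "k1" (the pictures are not rectified: a ray, as slopes to the right and down, at radius r is drawn at 1 + k1 r^2 times it, then the intrinsics apply), "R" (3x3) and "t" (3): a world point X has camera coordinates R X + t. Camera axes: x right, y down, z forward; pixel columns grow to the right and rows downward; lengths in mm; the calibration is good to about 2 mm. A picture is of the moment at which its call begins: read the wrist's pose just before it. camera_params takes no time and is no camera call; for the wrist camera it gives the pose at the moment of the call.
- env.job_done(): hands the job in, once; it reports no verdict.
The state is a dict: "time_s": time; "qpos": joint angles; "qvel": joint speeds; "effort": joint torques, N m; "ee_pos": TCP position; "ee_rot": TCP orientation; "force": force on the tool from outside, world axes, zero at the start; "torque": the same for the moment, N m; "gripper_width": finger opening in mm.
Only numpy, scipy, OpenCV 4.12 (cv2) and the standard library are available. Lean on these libraries where they do the work, as an engineer would, in place of code of your own. Each camera call takes 0.05 s, during which the arm holds its last target.

TASK

Set the coil tester for the coil that stands on its test post: push the side of the selector's pointer round with a fingertip, click by click, to the third click clockwise from the red off mark if that coil is blue, the fifth if it is green, the sixth if it is yellow, and leave it resting in that click. Then press the white test button right down with a fingertip and let it come back up; never press it at any other setting, for that burns the coil out. Work gently, grip nothing, and leave the coils and everything else where they are.

Things in the scene. Friction and masses are not known exactly. Their poses are not given: they have to be found in the camera images.
- selector (a joint): Selector angle in rad: 0 at the off stop (pointer at the broad red mark), growing clockwise seen from above; 8 click positions 0.5236 apart (off, then 7 black marks), the last at 3.665 (end stop). Starts anywhere from off to the second click. Springy detent: 5 to 9 N of push 34 mm out from the axis takes it over the crest half way, then it snaps on into the next click ahead of the finger.
- selector_axis (a point): Where the selector's axis meets the face of the panel. z points out of the panel along the axis (the panel rises 12 degrees away from its operator), x up the slope, y to the operator's left. At value q the pointer lies at 105 degrees minus q, counted anticlockwise from x about z. The panel is flat for 60 mm and more around, but for a rim 2 mm high beyond its left edge.
- pointer_tip (a point): Middle of the pointer's end face: 46 mm from the selector's axis, 19.5 mm above the panel; turns with the knob. Its x axis points out along the pointer.
- selector_knob: The selector's black bar-pointer knob, white line on top. Origin on its axis at the panel's face, x along the pointer, z out of the panel. Skirt disc of 23 mm radius up to 8.5 mm above the panel; on it a straight bar 12 mm wide from 24 mm behind the axis to 46 mm ahead, its top 31.5 mm above the panel, with 7.5 mm of air under it ahead of the skirt.
- test_button (a joint): The white test button: 0 when up, 0.006 m when right down. It starts to move at 1.5 N and is fully down at 5 N; it springs back.
- test_button_top (a point): Centre of the white button's top (28 mm diameter), 18 mm above the panel, 11 cm to the right of the selector; z points out of the panel, along the line of the press. A black collar of 44 mm diameter round it stands 12 mm above the panel. Turns with the panel.
- tester: Coil tester, fixed: aluminium base plate 260 (x) x 400 (y) x 12 mm; on its left (+y) a white case 200 x 220 mm with a sloping dark panel (selector, test button, dark read-out, two unlit lamps), 45 mm high in front and 80 mm behind above the plate; on its right the test post and a black contact block. Origin: centre of the plate's underside. Front faces -x.
- test_post (a point): Foot of the test post on the tester's base plate, 16 mm above the table: a steel pin 10 mm in diameter and 46 mm high on a black square pad; one coil stands on it, the pin's end showing through the bore. A coil's origin is within 5 mm of this point when it is on the post.
- tray: Small blue tray, 190 x 120 x 55 mm, fixed, in which the other two coils wait. Origin: centre of its underside.
- coil_blue: Solenoid coil with a blue winding: 39 mm in diameter, 40 mm high, a steel-coloured plate with a 16 mm bore on top and a blue terminal block on one side; 0.14 kg, loose. Origin: centre of its underside. On the test post or in the tray.
- coil_yellow: Solenoid coil with a yellow winding: 39 mm in diameter, 40 mm high, a steel-coloured plate with a 16 mm bore on top and a yellow terminal block on one side; 0.14 kg, loose. Origin: centre of its underside. On the test post or in the tray.
- coil_green: Solenoid coil with a green winding: 39 mm in diameter, 40 mm high, a steel-coloured plate with a 16 mm bore on top and a green terminal block on one side; 0.14 kg, loose. Origin: centre of its underside. On the test post or in the tray.
- bracket: Zinc-plated U bracket, 34 x 36 x 34 mm, loose on the tester's base plate near the front right corner. Origin: centre of its underside.
- core: Small steel solenoid core, 20 mm in diameter at the foot, 44 mm high, standing loose on the base plate between bracket and case. Origin: centre of its underside.
- screwdriver: Screwdriver with a red handle, lying loose on the bench to the left of the tester.
- jar: Clear jar with a black cap, 56 mm in diameter, 75 mm high, loose on the bench to the left of the tester. Origin: centre of its underside.
- tape: Roll of tan tape, 90 mm in diameter, 19 mm high, lying flat and loose on the bench to the right. Origin: centre of its underside.

How it is judged (in metres and radians):
On the way, in this order (a step that is already met when the one before it is completed fails the run):
1. the selector rests in the click that belongs to the coil on the post (third for blue, fifth for green, sixth for yellow), the test button still up (((horizontal distance between coil_blue and test_post below 0.012 m and value of joint selector between 1.4708 and 1.6708 rad) or (horizontal distance between coil_green and test_post below 0.012 m and value of joint selector between 2.518 and 2.718 rad) or (horizontal distance between coil_yellow and test_post below 0.012 m and value of joint selector between 3.0416 and 3.2416 rad)) and value of joint test_button below 0.001 m), for 0.3 s.
2. the test button is pressed right down at that setting (((horizontal distance between coil_blue and test_post below 0.012 m and value of joint selector between 1.4708 and 1.6708 rad) or (horizontal distance between coil_green and test_post below 0.012 m and value of joint selector between 2.518 and 2.718 rad) or (horizontal distance between coil_yellow and test_post below 0.012 m and value of joint selector between 3.0416 and 3.2416 rad)) and value of joint test_button above 0.004 m), for 0.05 s.
At the end, for the whole second after the job is handed in: Selector within 0.10 rad of the click for the coil on the post (1.571 blue, 2.618 green, 3.142 yellow), the test button pressed at least 4 mm at that setting and up again (under 1 mm), the coil on its post and every loose thing within 15 mm of where it was (all of step 1 and velocity of joint selector between -0.1 and 0.1 rad/s and distance of each of coil_blue, coil_yellow, coil_green, bracket, core, screwdriver, jar, tape from where it was at the start of the episode below 0.015 m); the robot touches nothing.
It fails at once if the test button is pressed (3 mm or more) while the selector is not in the click for the coil on the post (value of joint test_button above 0.003 m and not ((horizontal distance between coil_blue and test_post below 0.012 m and value of joint selector between 1.4708 and 1.6708 rad) or (horizontal distance between coil_green and test_post below 0.012 m and value of joint selector between 2.518 and 2.718 rad) or (horizontal distance between coil_yellow and test_post below 0.012 m and value of joint selector between 3.0416 and 3.2416 rad))).
It fails at once if the knob is gripped or forced: more than 20 N between the fingers and the knob (contact force between the fingers and selector_knob above 20 N).
It fails at once if a coil or another loose thing is shifted or lifted by more than 15 mm (distance of any of coil_blue, coil_yellow, coil_green, bracket, core, screwdriver, jar, tape from where it was at the start of the episode above 0.015 m).
It also fails if it takes over 64 s, if anything falls off the work surface, if the arm or the gripper's body presses on something with over 40 N, if the wrist force passes 120 N, or if a joint passes its speed limit or range.

## Working session

There is one attempt and no reset: what is moved stays moved. The work goes in short steps, Python scripts to look and compute and a shell command to move; the robot and the scene stay as the last step left them, time stands still between calls to the robot, and variables do not carry over. Pictures are saved under pics/ and viewed, and the job is handed in when it is done.

```bash
mkdir -p pics; ls
python3 - <<'E'
from workcell import readout, optics, env
import cv2
print(readout.state())
for n in ("side","top","wrist"):
    p=optics.camera_params(n); print(n,p)
    a,d=optics.grab_frame(n); cv2.imwrite(f"pics/{n}0.png",a[:,:,::-1])
    import numpy as np; np.save(f"{n}0.npy",d)
E
```

```text
pics
{'time_s': 0.0, 'qpos': array([-7.24200075e+01,  1.83516392e+01,  8.97090442e+01, -6.09561299e-04,
        7.20420997e+01, -1.14596829e+00]), 'qvel': array([-0.04588044, -0.03525084, -0.00123243, -0.07558644,  0.03834328,
       -0.02260266]), 'effort': array([-7.87259942e-04, -4.12466168e+01, -2.31975996e+01,  7.28312368e-02,
        4.55176283e-02, -1.51940289e-04]), 'ee_pos': array([ 184.44723597, -544.09258619,  227.10239462]), 'ee_rot': array([-90.82291792,  89.8972152 , 107.90323131]), 'force': array([-0.46213293, -1.06386494,  1.00570041]), 'torque': array([-0.04492529, -0.00265977,  0.02362329]), 'gripper_width': 91.32279153828334}
side {'mtx': array([[496.13220703,   0.        , 279.41243132],
       [  0.        , 496.13220703, 213.51279886],
       [  0.        ,   0.        ,   1.        ]]), 'k1': -0.015146497332215627, 'R': array([[ 0.78210722, -0.62297526,  0.01449567],
       [-0.31036358, -0.40960318, -0.85784595],
       [ 0.54035428,  0.66642859, -0.51370244]]), 't': array([-396.89866977,  204.99733497, 1113.75600415])}
top {'mtx': array([[477.71805361,   0.        , 278.20257327],
       [  0.        , 477.71805361, 202.49385495],
       [  0.        ,   0.        ,   1.        ]]), 'k1': 0.004869381149688941, 'R': array([[-0.01075148, -0.99993507,  0.00377704],
       [-0.97639121,  0.00968323, -0.21579259],
       [ 0.21574201, -0.00600796, -0.97643192]]), 't': array([ -12.59924658,  460.37798245, 1215.38646275])}
wrist {'mtx': array([[315.94141514,   0.        , 274.36964199],
       [  0.        , 315.94141514, 208.00047503],
       [  0.        ,   0.        ,   1.        ]]), 'k1': -0.03293422343180764, 'R': array([[ 3.21358050e-01, -9.46957516e-01, -6.82384537e-04],
       [-9.17432012e-01, -3.11516699e-01,  2.47539591e-01],
       [-2.34622050e-01, -7.89227988e-02, -9.68877539e-01]]), 't': array([-573.25154597,  -28.01017067,  389.74479851])}
```

View pics/side0.png

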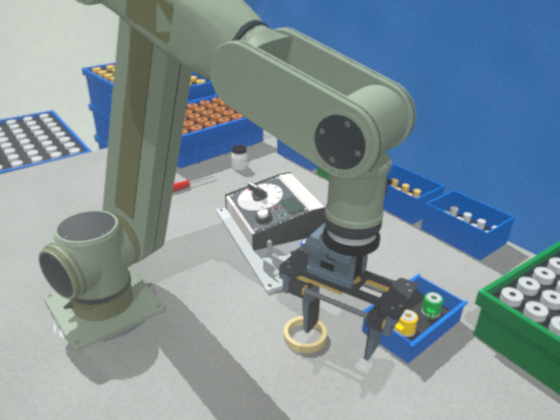

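View pics/top0.png

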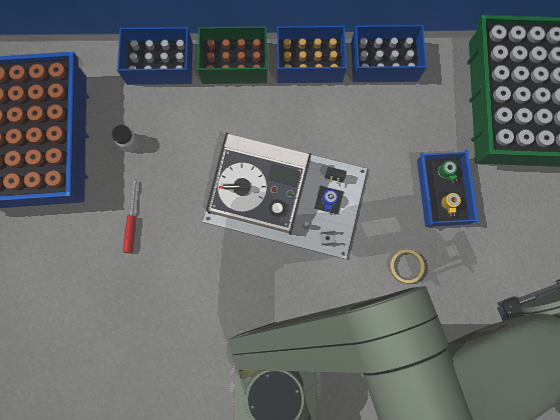

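The top view shows a blue coil on the post at about (330,199), with green and yellow in the tray at (450,170) and (453,205). The target is therefore the third click. Next I'll zoom in on the panel and measure it.

Run:
```python
import cv2
a=cv2.imread("pics/top0.png")[120:270,190:390]
cv2.imwrite("pics/top0z.png",cv2.resize(a,None,fx=4,fy=4,interpolation=cv2.INTER_CUBIC))
```

```text
(no output)
```

View pics/top0z.png

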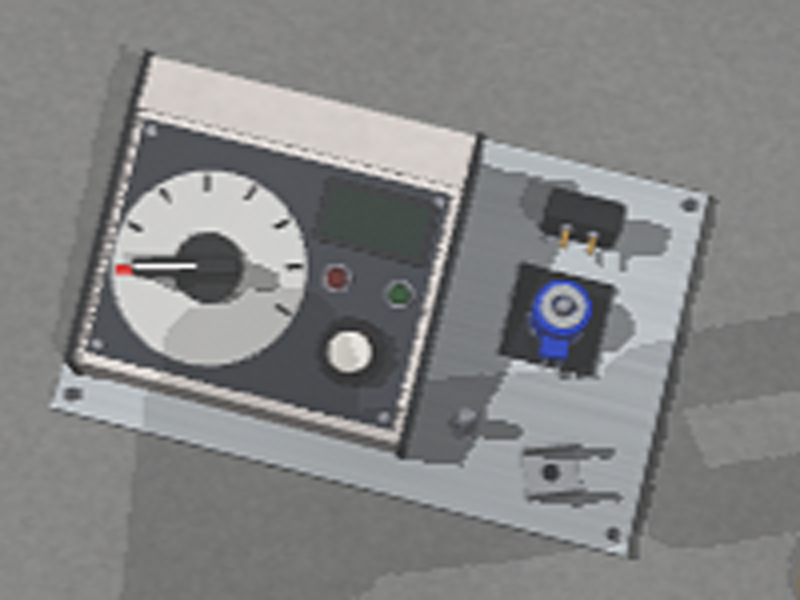

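View pics/wrist0.png

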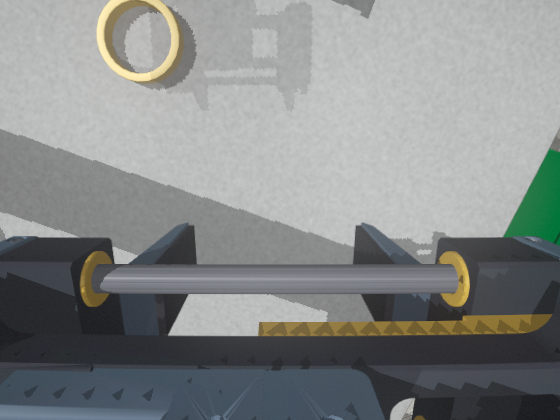

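The zoomed view shows the pointer on the red mark, so it is at or near off (q≈0). The dial centre is at zoom (208,268) and the white button at (348,352). I'll fit the panel plane, the dial circle and the button from the picture and depth.

```bash
cat > h.py <<'E'
import numpy as np, cv2
from workcell import optics
def ray(name,uv,P=None):
    p=P or optics.camera_params(name)
    uv=np.asarray(uv,float).reshape(-1,1,2)
    n=cv2.undistortPoints(uv,p["mtx"],np.array([p["k1"],0,0,0,0.]))[:,0]
    d=np.c_[n,np.ones(len(n))]
    return -p["R"].T@p["t"], d@p["R"]   # origin, dirs (camera z=1)
def proj(name,X,P=None):
    p=P or optics.camera_params(name)
    return cv2.projectPoints(np.asarray(X,float).reshape(-1,1,3),cv2.Rodrigues(p["R"])[0],p["t"],p["mtx"],np.array([p["k1"],0,0,0,0.]))[0][:,0]
def onplane(name,uv,n,d,P=None):
    o,D=ray(name,uv,P); s=(d-o@n)/(D@n); return o+D*s[:,None]
E
python3 - <<'E'
from h import *
im=cv2.imread("pics/top0.png"); d=np.load("top0.npy")
# dial mask: bright low-sat in region
hsv=cv2.cvtColor(im,cv2.COLOR_BGR2HSV)
# panel points by depth
vv,uu=np.mgrid[155:222,222:300]; 
poly=np.array([[226,151],[301,169],[290,229],[213,206]])
m=cv2.fillConvexPoly(np.zeros(d.shape,np.uint8),poly,1)
v,u=np.nonzero(m&(d>0))
o,D=ray("top",np.c_[u,v]); X=o+D*d[v,u][:,None]
A=np.c_[X[:,:2],np.ones(len(X))]; w=np.ones(len(X),bool)
for _ in range(20):
    c=np.linalg.lstsq(A[w],X[w,2],rcond=None)[0]; r=X[:,2]-A@c; w=(abs(r-np.median(r[w]))<3)
n=np.array([-c[0],-c[1],1]); k=np.linalg.norm(n); n/=k; dd=c[2]/k
print("plane",n,dd,w.sum(),len(w),"tilt",np.degrees(np.arccos(n[2])),"yaw upslope",np.degrees(np.arctan2(c[1],c[0])), r[w].std())
np.savez("plane.npz",n=n,d=dd)
# dial
g=((hsv[...,1]<30)&(hsv[...,2]>120)).astype(np.uint8)*m
cs,_=cv2.findContours(g,cv2.RETR_EXTERNAL,cv2.CHAIN_APPROX_NONE)
for q in cs:
    if cv2.contourArea(q)>30: print("white",cv2.contourArea(q),cv2.boundingRect(q))
# plate corners at z=12
zc=onplane("top",np.array([[190+55/4,120+405/4],[190+632/4,120+556/4],[190+712/4,120+197/4]]),np.array([0,0,1.]),12)
print(zc); print("yaw",np.degrees(np.arctan2(*(zc[0]-zc[1])[[1,0]]))-90,np.degrees(np.arctan2(*(zc[2]-zc[1])[[1,0]])),np.linalg.norm(zc[0]-zc[1]),np.linalg.norm(zc[2]-zc[1]))
mid=(zc[0]+zc[2])/2; print("tester origin",mid)
for nm,q in [("dial",(208,268)),("btn",(348,352))]:
    print(nm,onplane("top",np.array([[190+q[0]/4,120+q[1]/4]]),n,dd+(18 if nm=="btn" else 0)))
E
```

```text
plane [-0.2062968   0.05927637  0.97669235] -24.19414995062368 3006 4744 tilt 12.394644023436726 yaw upslope -16.031230684014158 1.5925781179328513
white 77.0 (272, 203, 11, 10)
white 53.0 (272, 185, 27, 45)
white 1454.5 (217, 163, 50, 49)
[[ 418.70430319  184.42903436   12.        ]
 [ 312.7454266  -201.79595703   12.        ]
 [ 560.7063744  -267.84765864   12.        ]]
yaw -15.341352666437217 -14.916052465246647 400.4959768860011 256.6075971617323
tester origin [489.70533879 -41.70931214  12.        ]
dial [[497.04380357  76.95016204  75.54382023]]
btn [[437.69427645 -13.89387575  86.95098142]]
```

Run:
```python
from h import *
im=cv2.imread("pics/top0.png"); pl=np.load("plane.npz"); n,dd=pl["n"],float(pl["d"])
# idealise: tilt 12, yaw -15.2
yaw=np.radians(-15.2); t=np.radians(12)
X=np.array([np.cos(yaw)*np.cos(t),np.sin(yaw)*np.cos(t),np.sin(t)]); Y=np.array([-np.sin(yaw),np.cos(yaw),0]); Z=np.cross(X,Y)
hsv=cv2.cvtColor(im,cv2.COLOR_BGR2HSV)
g=((hsv[...,1]<30)&(hsv[...,2]>110)).astype(np.uint8); g[:, :215]=0; g[:163]=0; g[212:]=0; g[:,268:]=0
c=max(cv2.findContours(g,cv2.RETR_EXTERNAL,cv2.CHAIN_APPROX_NONE)[0],key=cv2.contourArea)
h=cv2.convexHull(c); e=cv2.fitEllipse(h); print("ellipse",e)
g2=((hsv[...,1]<40)&(hsv[...,2]>110)).astype(np.uint8); g2[:,:268]=0; g2[:,288]=0;g2[:200]=0;g2[215:]=0;g2[:,287:]=0
c2=max(cv2.findContours(g2,cv2.RETR_EXTERNAL,cv2.CHAIN_APPROX_NONE)[0],key=cv2.contourArea);e2=cv2.fitEllipse(c2);print(e2)
# plane offset: use known Z, refit offset from depth around dial
d=np.load("top0.npy")
v,u=np.nonzero(cv2.erode(cv2.drawContours(np.zeros(d.shape,np.uint8),[h],-1,1,-1),np.ones((3,3))))
o,D=ray("top",np.c_[u,v]); P=o+D*d[v,u][:,None]; off=P@Z
hist,ed=np.histogram(off,40); print(ed[hist.argmax()],np.median(off),np.percentile(off,[5,25,75,95]))
off=float(np.median(off[off<np.median(off)+3]))
A=onplane("top",[e[0]],Z,off)[0]; B=onplane("top",[e2[0]],Z,off+18)[0]
print("axis",A,"btn",B,"rel panel",[(B-A)@X,(B-A)@Y,(B-A)@Z])
T=np.array([489.7,-41.7,12]);print("axis rel tester",(A-T)@[np.cos(yaw),np.sin(yaw),0],(A-T)@Y)
# pointer line: white line at top 31.5
for q in range(3):
    a=np.radians(105-q*30); tip=A+46*(np.cos(a)*X+np.sin(a)*Y)+31.5*Z; r0=A+31.5*Z
    print(q,proj("top",[r0,tip]).round(1).tolist(),proj("side",[r0,tip]).round(1).tolist())
print("dial side",proj("side",[A,B]).tolist())
np.savez("geo.npz",A=A,B=B,X=X,Y=Y,Z=Z,off=off)
s=cv2.imread("pics/side0.png")[165:265,205:340]; cv2.imwrite("pics/side0z.png",cv2.resize(s,None,fx=5,fy=5,interpolation=cv2.INTER_CUBIC))
```

```text
ellipse ((239.7846221923828, 184.85630798339844), (49.12070083618164, 55.4063606262207), 131.10446166992188)
((276.8603210449219, 207.45188903808594), (9.465689659118652, 10.575516700744629), 95.51140594482422)
-31.326927725184184 -21.00344042789095 [-25.75977371 -22.92477965 -18.41127946   8.17666088]
axis [502.73610322  82.73127808  76.11441135] btn [439.15700869 -13.55063837  86.84095492] rel panel [np.float64(-33.09151693181584), np.float64(-109.58338806312389), np.float64(17.999999999999964)]
axis rel tester -20.044479968263722 123.49616096638859
0 [[238.2, 184.2], [220.3, 184.5]] [[258.0, 186.5], [248.6, 181.2]]
1 [[238.2, 184.2], [222.6, 175.4]] [[258.0, 186.5], [256.2, 178.3]]
2 [[238.2, 184.2], [229.1, 168.8]] [[258.0, 186.5], [264.3, 177.5]]
dial side [[260.24641567373675, 195.73667984462466], [262.6902444793267, 213.41842991201244]]
```

View pics/side0z.png

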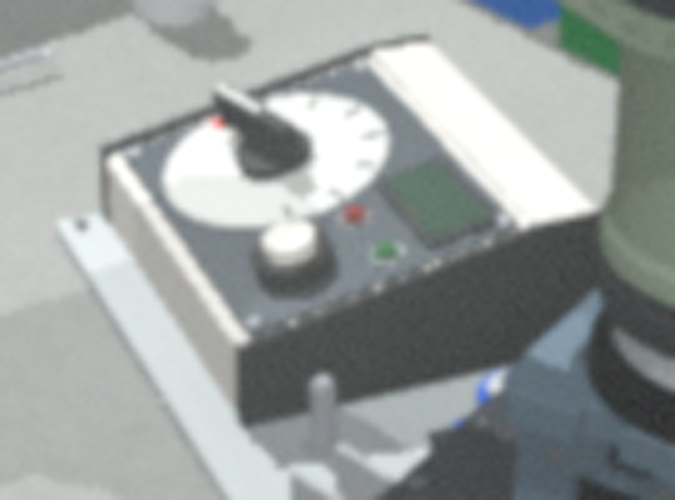

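Run:
```python
from h import *
G=np.load("geo.npz"); X,Y,Z=G["X"],G["Y"],G["Z"]
def tri(a,b):
    o1,d1=ray("top",[a]);o2,d2=ray("side",[b]);d1=d1[0]/np.linalg.norm(d1);d2=d2[0]/np.linalg.norm(d2)
    s=np.linalg.lstsq(np.c_[d1,-d2],o2-o1,rcond=None)[0]; p,q=o1+s[0]*d1,o2+s[1]*d2
    return (p+q)/2,np.linalg.norm(p-q)
zt=lambda x,y:(190+(x+.5)/4-.5,120+(y+.5)/4-.5)
zs=lambda x,y:(205+(x+.5)/5-.5,165+(y+.5)/5-.5)
for nm,a,b in [("dial",(209.5,268),(276,160)),("btn",(348,352),(288,238)),("red lamp",(336,277),(354,213)),("green",(399,293),(385,250)),
  ("tip top",(132,267),(222,90)),("post coil?",(0,0),(0,0))][:5]:
    p,e=tri(zt(*a),zs(*b)); print(nm,p.round(1),round(e,1),"offset Z",round(p@Z,1))
off=float(G["off"]); 
for off in (-21,-19,-23):
  A=onplane("top",[zt(209.5,268)],Z,off)[0]; B=onplane("top",[zt(348,352)],Z,off+18)[0]
  print(off,A.round(1),B.round(1),((B-A)@X).round(1),((B-A)@Y).round(1),"side",proj("side",[A,B]).round(1).tolist(),"obs",zs(276,160),zs(288,238))
  for q in (0,1):
    a=np.radians(105-q*30); r0=A+31.5*Z; tip=r0+46*(np.cos(a)*X+np.sin(a)*Y)
    P=proj("top",[r0,tip]); print(q,((P-[190,120])*4+1.5).round().tolist())
    P=proj("side",[r0,tip]); print(q,"side",((P-[205,165])*5+2).round().tolist())
```

```text
dial [497.2  76.9  77.8] 0.6 offset Z -19.5
btn [437.9 -13.   90.7] 0.1 offset Z 0.1
red lamp [488.4  -5.4  84.7] 1.0 offset Z -15.4
green [477.2 -46.   85.1] 1.1 offset Z -15.0
tip top [492.7 124.  103.7] 1.7 offset Z 9.3
-21 [497.8  76.9  76.4] [438.5 -12.9  87.6] -30.6 -102.2 side [[260.1, 197.0], [262.4, 213.1]] obs (259.8, 196.6) (262.2, 212.2)
0 [[203.0, 266.0], [132.0, 267.0]]
0 side [[266.0, 115.0], [219.0, 89.0]]
1 [[203.0, 266.0], [141.0, 230.0]]
1 side [[266.0, 115.0], [257.0, 74.0]]
-19 [497.3  76.8  78.3] [438.1 -12.9  89.6] -30.5 -102.1 side [[260.0, 196.4], [262.2, 212.5]] obs (259.8, 196.6) (262.2, 212.2)
0 [[203.0, 266.0], [131.0, 267.0]]
0 side [[266.0, 113.0], [218.0, 86.0]]
1 [[203.0, 266.0], [141.0, 230.0]]
1 side [[266.0, 113.0], [256.0, 71.0]]
-23 [498.3  77.   74.4] [439.  -12.9  85.6] -30.6 -102.4 side [[260.2, 197.5], [262.5, 213.7]] obs (259.8, 196.6) (262.2, 212.2)
0 [[203.0, 266.0], [132.0, 267.0]]
0 side [[267.0, 118.0], [219.0, 91.0]]
1 [[203.0, 266.0], [141.0, 231.0]]
1 side [[267.0, 118.0], [258.0, 77.0]]
```

Both views agree: axis ≈ (497.5, 76.9, 77.5), button top ≈ (438.3, −12.9, 89.5), pointer at off. I'll write a planning helper that turns a pose relative to the pointer into the deltas to type.

```bash
cat > plan.py <<'E'
import sys
from h import *
from workcell import readout
from scipy.spatial.transform import Rotation as Ro
np.set_printoptions(suppress=True,precision=3)
G=np.load("geo.npz"); X,Y,Z=G["X"],G["Y"],G["Z"]
A=np.array([497.5,76.9,77.5]); B=np.array([438.3,-12.9,89.5])
def frame(a):  # push direction at angle a(deg) in panel, tool x into panel, tool z along push
    t=np.cos(np.radians(a))*X+np.sin(np.radians(a))*Y
    return t
def go(tip,push_deg):
    s=readout.state(); R=Ro.from_euler("xyz",s["ee_rot"],degrees=True)
    t=frame(push_deg); best=None
    for sg in (1,-1):
        z=sg*t; x=-Z; y=np.cross(z,x); T=Ro.from_matrix(np.c_[x,y,z])
        rv=(T*R.inv()).as_rotvec()
        if best is None or np.linalg.norm(rv)<np.linalg.norm(best): best=rv
    d=(tip+14*Z-s["ee_pos"])/10
    tipnow=s["ee_pos"]+14*R.as_matrix()[:,0]
    q=tipnow-A
    print("t",s["time_s"].__round__(2),"d cm",d.round(2),"rot",best.round(3),"q6",s["qpos"].round(0),"F",s["force"].round(1),"w",round(s["gripper_width"],1))
    print("tip in panel frame",(q@X).round(1),(q@Y).round(1),(q@Z).round(1),"tool z",R.as_matrix()[:,2].round(2),"tool y",R.as_matrix()[:,1].round(2))
def knob(qdeg,rad,back,h):
    a=np.radians(105-qdeg); u=np.cos(a)*X+np.sin(a)*Y; t=frame(15-qdeg)
    go(A+rad*u-back*t+h*Z,15-qdeg)
if __name__=="__main__":
    v=list(map(float,sys.argv[2:]))
    if sys.argv[1]=="k": knob(*v)
    else: go(B+v[0]*X+v[1]*Y+v[2]*Z, v[3])
E
python3 plan.py k 0 44 32 60; python3 plan.py k 0 44 32 14
```

```text
t 0.15 d cm [26.72 66.9  -8.62] rot [-0.022 -0.21  -0.329] q6 [-72.  18.  90.  -0.  72.  -1.] F [ 0.9 -0.1  0.2] w 91.4
tip in panel frame -107.9 -681.4 161.8 tool z [-0.95 -0.32 -0.  ] tool y [ 0.32 -0.95 -0.  ]
t 0.15 d cm [ 27.65  66.65 -13.12] rot [-0.022 -0.21  -0.329] q6 [-72.  18.  90.  -0.  72.  -1.] F [ 0.9 -0.1  0.2] w 91.4
tip in panel frame -107.9 -681.4 161.8 tool z [-0.95 -0.32 -0.  ] tool y [ 0.32 -0.95 -0.  ]
```

```bash
sed -i 's/for sg in (1,-1)/for sg in (1,)/' plan.py; python3 plan.py k 0 44 32 60
```

```text
t 0.15 d cm [26.72 66.9  -8.62] rot [-0.296  0.028  2.797] q6 [-72.  18.  90.  -0.  72.  -1.] F [ 0.9 -0.1  0.2] w 91.4
tip in panel frame -107.9 -681.4 161.8 tool z [-0.95 -0.32 -0.  ] tool y [ 0.32 -0.95 -0.  ]
```

```bash
python3 -m creep '[{"translation":[1.07,2.68,0],"delta_rot":[-0.0118,0.0011,0.112]},{"translation":[1.07,2.68,0],"delta_rot":[-0.0118,0.0011,0.112]},{"translation":[1.07,2.68,0],"delta_rot":[-0.0118,0.0011,0.112]},{"translation":[1.07,2.68,0],"delta_rot":[-0.0118,0.0011,0.112]},{"translation":[1.07,2.68,0],"delta_rot":[-0.0118,0.0011,0.112]}]' -1 10
python3 -m creep '[{"translation":[1.07,2.68,0],"delta_rot":[-0.0118,0.0011,0.112]},{"translation":[1.07,2.68,0],"delta_rot":[-0.0118,0.0011,0.112]},{"translation":[1.07,2.68,0],"delta_rot":[-0.0118,0.0011,0.112]},{"translation":[1.07,2.68,0],"delta_rot":[-0.0118,0.0011,0.112]},{"translation":[1.07,2.68,0],"delta_rot":[-0.0118,0.0011,0.112]}]'
python3 -m creep '[{"translation":[1.07,2.68,0],"delta_rot":[-0.0118,0.0011,0.112]},{"translation":[1.07,2.68,0],"delta_rot":[-0.0118,0.0011,0.112]},{"translation":[1.07,2.68,0],"delta_rot":[-0.0118,0.0011,0.112]},{"translation":[1.07,2.68,0],"delta_rot":[-0.0118,0.0011,0.112]},{"translation":[1.07,2.68,0],"delta_rot":[-0.0118,0.0011,0.112]}]'
python3 plan.py k 0 44 32 60
```

```text
time_s: 0.57
ee_pos: [238.2, -409.1, 227.6]
ee_rot: [49.7, 86.7, -79.2]
force: [1.0, 0.2, 0.4]
gripper_width: 60.7
time_s: 0.98
ee_pos: [291.6, -275.1, 227.8]
ee_rot: [33.7, 83.5, -63.0]
force: [0.2, 0.2, 0.9]
gripper_width: 27.4
time_s: 1.4
ee_pos: [345.0, -141.1, 227.9]
ee_rot: [17.6, 81.0, -46.9]
force: [0.4, -0.3, 0.4]
gripper_width: 0.4
t 1.4 d cm [10.67 26.59 -8.68] rot [-0.119  0.011  1.112] q6 [-21.  -5. 117.  -5.  59. -44.] F [ 0.4 -0.3  0.4] w 0.4
tip in panel frame -57.8 -251.5 151.9 tool z [ 0.42 -0.89  0.15] tool y [0.9  0.43 0.05]
```

```bash
python3 -m creep '[{"translation":[1.07,2.66,-0.4],"delta_rot":[-0.0119,0.0011,0.111]},{"translation":[1.07,2.66,-0.4],"delta_rot":[-0.0119,0.0011,0.111]},{"translation":[1.07,2.66,-0.4],"delta_rot":[-0.0119,0.0011,0.111]},{"translation":[1.07,2.66,-0.4],"delta_rot":[-0.0119,0.0011,0.111]},{"translation":[1.07,2.66,-0.4],"delta_rot":[-0.0119,0.0011,0.111]}]'
python3 -m creep '[{"translation":[1.07,2.66,-0.4],"delta_rot":[-0.0119,0.0011,0.111]},{"translation":[1.07,2.66,-0.4],"delta_rot":[-0.0119,0.0011,0.111]},{"translation":[1.07,2.66,-0.4],"delta_rot":[-0.0119,0.0011,0.111]},{"translation":[1.07,2.66,-0.4],"delta_rot":[-0.0119,0.0011,0.111]},{"translation":[1.07,2.66,-0.4],"delta_rot":[-0.0119,0.0011,0.111]}]'
python3 plan.py k 0 44 32 14
cat > snap.py <<'E'
import sys
from h import *
for n in sys.argv[2:]:
    a,d=optics.grab_frame(n); a=a[:,:,::-1]
    if n=="side": a=cv2.resize(a[130:270,190:380],None,fx=4,fy=4,interpolation=cv2.INTER_CUBIC)
    if n=="top": a=cv2.resize(a[110:260,190:390],None,fx=4,fy=4,interpolation=cv2.INTER_CUBIC)
    cv2.imwrite(f"pics/{n}{sys.argv[1]}.png",a)
E
python3 snap.py 1 side top wrist
```

```text
time_s: 1.82
ee_pos: [398.6, -8.1, 207.8]
ee_rot: [1.3, 79.1, -31.1]
force: [1.2, -0.7, 0.3]
gripper_width: 0.4
time_s: 2.23
ee_pos: [452.1, 124.9, 187.6]
ee_rot: [-15.0, 78.0, -15.2]
force: [0.6, -0.6, -0.5]
gripper_width: 0.2
t 2.23 d cm [ 0.89 -0.26 -9.15] rot [-0.    -0.     0.001] q6 [ 19.   6. 113.  -9.  51. -66.] F [ 0.6 -0.6 -0.5] w 0.2
tip in panel frame -32.3 34.4 105.4 tool z [0.98 0.   0.2 ] tool y [ 0.01  1.   -0.05]
```

View pics/side1.png

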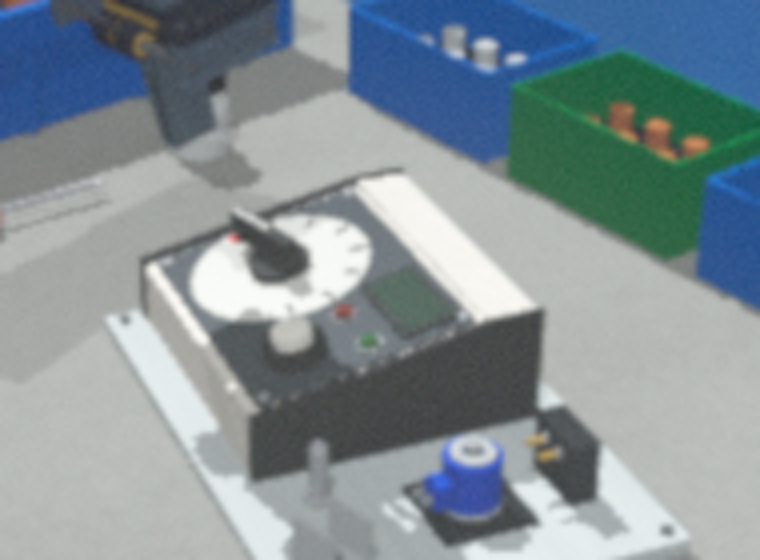

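View pics/top1.png

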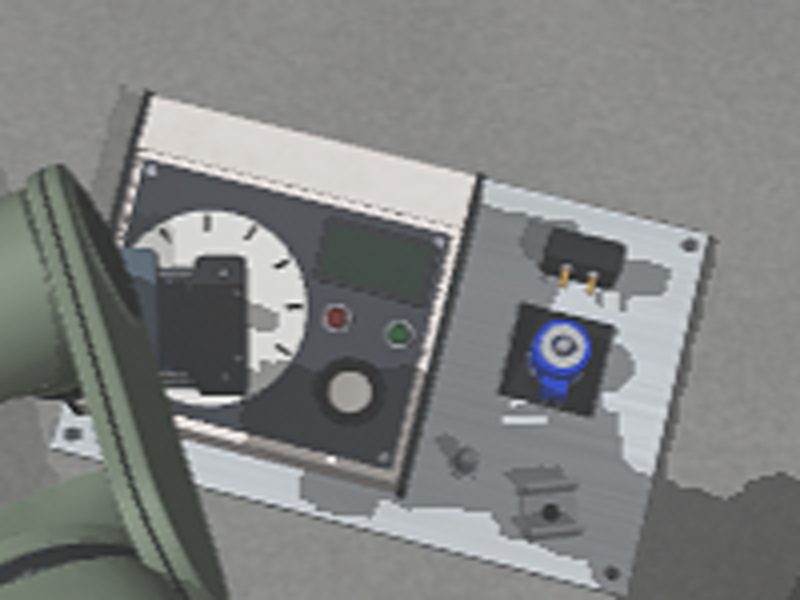

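View pics/wrist1.png

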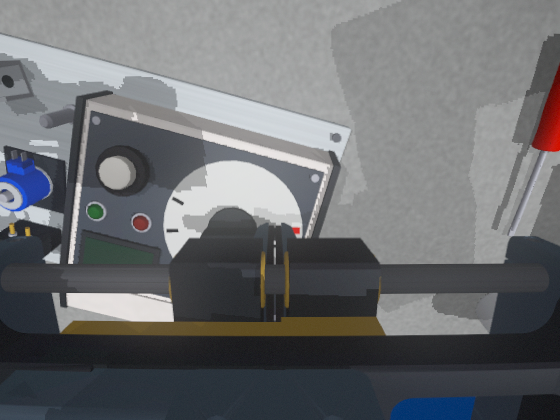

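The pictures again show the blue coil on the post at side view (470,475) and the pointer still on the red mark. Now I'll descend beside the trailing side of the pointer.

```bash
python3 plan.py k 0 40 32 14; python3 -m creep '[{"translation":[0.1,-0.06,-1],"delta_rot":[0,0,0]},{"translation":[0.1,-0.06,-1],"delta_rot":[0,0,0]},{"translation":[0.1,-0.06,-1],"delta_rot":[0,0,0]},{"translation":[0.1,-0.06,-1],"delta_rot":[0,0,0]},{"translation":[0.1,-0.06,-1],"delta_rot":[0,0,0]}]'
python3 -m creep '[{"translation":[0.1,-0.06,-1],"delta_rot":[0,0,0]},{"translation":[0.1,-0.06,-1],"delta_rot":[0,0,0]},{"translation":[0.1,-0.06,-0.6],"delta_rot":[0,0,0]},{"translation":[0.1,-0.06,0],"delta_rot":[0,0,0]},{"translation":[0,-0.06,0],"delta_rot":[0,0,0]}]'
python3 plan.py k 0 40 32 14; python3 snap.py 2 side wrist
```

```text
t 2.38 d cm [ 0.88 -0.62 -9.1 ] rot [-0.001 -0.001  0.005] q6 [ 19.   6. 113.  -9.  51. -66.] F [-1.  -0.5  0.6] w 0.3
tip in panel frame -32.3 34.0 105.1 tool z [ 0.98 -0.    0.2 ] tool y [ 0.01  1.   -0.05]
time_s: 2.8
ee_pos: [456.5, 119.2, 137.7]
ee_rot: [-14.8, 78.0, -15.6]
force: [0.4, 0.4, -0.3]
gripper_width: 0.5
time_s: 3.22
ee_pos: [461.1, 116.8, 112.1]
ee_rot: [-14.8, 78.0, -15.5]
force: [0.3, 1.7, -0.2]
gripper_width: 0.4
t 3.22 d cm [-0.02  0.15 -1.58] rot [-0.001 -0.     0.008] q6 [ 17.  12. 119. -10.  39. -65.] F [ 0.3  1.7 -0.2] w 0.4
tip in panel frame -37.4 28.9 29.3 tool z [ 0.98 -0.01  0.2 ] tool y [ 0.02  1.   -0.05]
```

View pics/side2.png

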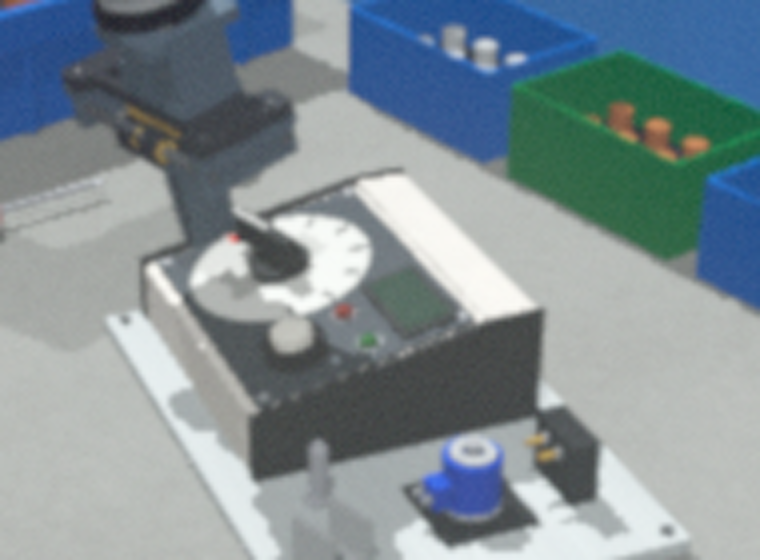

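View pics/wrist2.png

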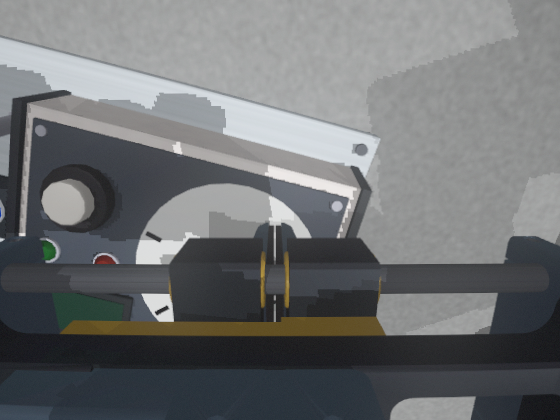

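The finger tip is clear on the trailing side, at side view (205,235), with the pointer tip at (240,215). I'll lower it the rest of the way and then push.

```bash
python3 -m creep '[{"translation":[0,0.05,-0.6],"delta_rot":[0,0,0]},{"translation":[0,0.05,-0.6],"delta_rot":[0,0,0]},{"translation":[0,0.05,-0.35],"delta_rot":[0,0,0]},{"translation":[0.3,0,0.06],"delta_rot":[0,0,0]},{"translation":[0.3,0,0.06],"delta_rot":[0,0,0]}]'; python3 plan.py k 0 40 22 14
```

```text
time_s: 3.73
ee_pos: [467.0, 119.0, 97.3]
ee_rot: [-14.9, 78.1, -15.5]
force: [0.4, -0.7, 0.4]
gripper_width: 0.3
t 3.73 d cm [ 0.37 -0.06  0.1 ] rot [-0.001 -0.001  0.007] q6 [ 17.  14. 120. -11.  37. -64.] F [ 0.4 -0.7  0.4] w 0.3
tip in panel frame -35.5 32.6 13.8 tool z [ 0.98 -0.    0.2 ] tool y [ 0.02  1.   -0.05]
```

```bash
for i in 1; do python3 -m creep '[{"translation":[0.2,0,0.04],"delta_rot":[0,0,0]},{"translation":[0.15,0,0.03],"delta_rot":[0,0,0]},{"translation":[0.15,0,0.03],"delta_rot":[0,0,0]}]'; done
python3 -m creep '[{"translation":[0.15,0,0.03],"delta_rot":[0,0,0]},{"translation":[0.15,0,0.03],"delta_rot":[0,0,0]}]'
python3 plan.py k 8 40 22 14
```

```text
time_s: 3.98
ee_pos: [470.5, 118.9, 98.2]
ee_rot: [-15.0, 78.2, -15.7]
force: [-7.9, 3.7, 1.5]
gripper_width: 0.4
time_s: 4.15
ee_pos: [471.2, 118.7, 98.1]
ee_rot: [-15.5, 78.5, -16.2]
force: [-14.0, 5.3, 5.0]
gripper_width: 0.3
t 4.15 d cm [0.52 0.23 0.13] rot [ 0.027 -0.016 -0.127] q6 [ 17.  14. 119. -10.  38. -65.] F [-14.    5.3   5. ] w 0.3
tip in panel frame -31.4 33.4 13.7 tool z [ 0.98 -0.01  0.19] tool y [ 0.02  1.   -0.05]
```

```bash
python3 snap.py 3 side wrist
python3 - <<'E'
from workcell import readout
s=readout.state(); print(s["force"],s["torque"],s["ee_pos"],s["effort"])
E
```

```text
[-10.3120065    4.91292353   3.61695198] [0.83953664 1.58245004 0.00995094] [471.10261342 118.75653943  98.04328285] [-3.41127209e+00 -2.99932641e+01 -2.21037018e+01 -1.85704552e+00
 -2.78822131e+00 -1.80901744e-02]
```

View pics/side3.png

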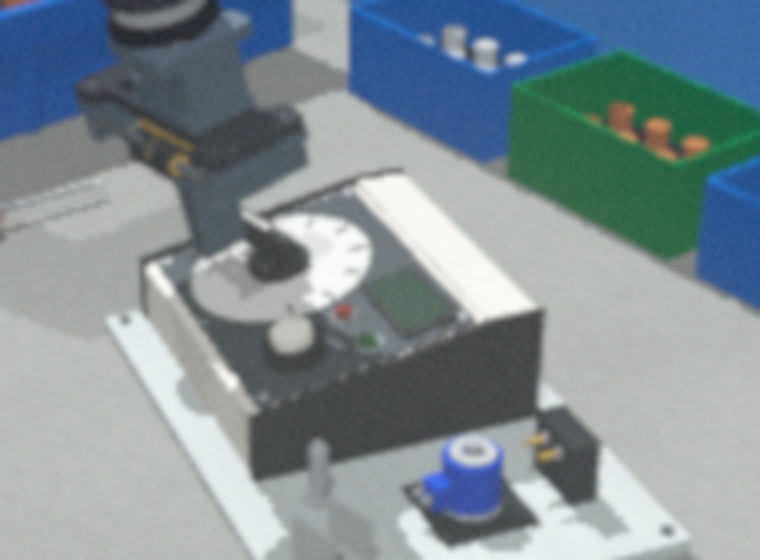

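View pics/wrist3.png

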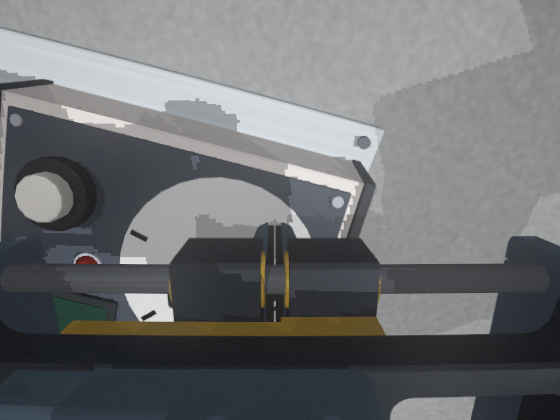

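The finger face touched with its inner edge at a small radius, so the lever was short and the force high. I'll back off, shift outwards and turn the tool ahead so the bar's end corner (r=46) takes the push.

```bash
cat >> plan.py <<'E'
    if sys.argv[1]=="c": pass
E
python3 - <<'E'
s=open('plan.py').read()
s=s.replace('    if sys.argv[1]=="c": pass\n','').replace('    else: go(B','    elif sys.argv[1]=="c": corner(*v)\n    else: go(B')
s=s.replace('if __name__','''def corner(q,lead,sh,gap,h):
    a=np.radians(105-q); u=np.cos(a)*X+np.sin(a)*Y; t=frame(15-q)
    t2=frame(15-q-lead); u2=frame(105-q-lead)
    go(A+46*u-6*t-(16+gap)*t2+sh*u2+h*Z,15-q-lead)
if __name__''',1)
open('plan.py','w').write(s)
E
python3 plan.py c 0 10 -3 4 14
```

```text
t 4.25 d cm [-0.45  0.61 -0.09] rot [ 0.034 -0.018 -0.161] q6 [ 17.  14. 119. -10.  38. -65.] F [-10.3   4.9   3.6] w 0.6
tip in panel frame -31.5 33.4 13.7 tool z [ 0.98 -0.01  0.19] tool y [ 0.02  1.   -0.05]
```

```bash
python3 -m creep '[{"translation":[-0.4,0,-0.08],"delta_rot":[0,0,0]},{"translation":[-0.4,0.2,-0.08],"delta_rot":[0,0,0]},{"translation":[0,0.3,0],"delta_rot":[0.017,-0.009,-0.08]},{"translation":[0,0.2,0],"delta_rot":[0.017,-0.009,-0.08]},{"translation":[0,0,0],"delta_rot":[0,0,0]}]'; python3 plan.py c 0 10 -3 1 14;python3 plan.py c 12 10 -3 0 14
```

```text
time_s: 4.67
ee_pos: [467.6, 126.4, 98.0]
ee_rot: [-4.3, 77.4, -14.4]
force: [0.0, 0.0, 0.4]
gripper_width: 0.5
t 4.67 d cm [ 0.19 -0.2  -0.03] rot [ 0.     0.01  -0.003] q6 [ 18.  13. 120. -11.  37. -53.] F [0.  0.  0.4] w 0.5
tip in panel frame -36.5 39.9 14.8 tool z [ 0.96 -0.17  0.22] tool y [ 0.18  0.98 -0.02]
t 4.67 d cm [1.27 0.14 0.17] rot [ 0.043 -0.001 -0.207] q6 [ 18.  13. 120. -11.  37. -53.] F [0.  0.  0.4] w 0.5
tip in panel frame -36.5 39.9 14.8 tool z [ 0.96 -0.17  0.22] tool y [ 0.18  0.98 -0.02]
```

```bash
python3 -m creep '[{"translation":[0.2,0,0.03],"delta_rot":[0.007,0,-0.034]},{"translation":[0.2,0.02,0.03],"delta_rot":[0.007,0,-0.034]}]'; python3 -m creep '[{"translation":[0.2,0.02,0.03],"delta_rot":[0.007,0,-0.034]},{"translation":[0.2,0.02,0.03],"delta_rot":[0.007,0,-0.034]}]'; python3 plan.py c 12 10 -3 0 14
```

```text
time_s: 4.83
ee_pos: [470.3, 126.5, 98.2]
ee_rot: [-0.9, 77.8, -14.9]
force: [-7.2, 5.1, 2.4]
gripper_width: 0.5
time_s: 5.0
ee_pos: [472.1, 127.6, 98.1]
ee_rot: [2.8, 78.3, -15.3]
force: [-7.5, 7.6, 0.7]
gripper_width: 0.3
t 5.0 d cm [0.83 0.02 0.16] rot [ 0.013 -0.009 -0.07 ] q6 [ 18.  14. 119. -10.  38. -46.] F [-7.5  7.6  0.7] w 0.3
tip in panel frame -32.8 42.2 14.1 tool z [ 0.93 -0.3   0.2 ] tool y [0.31 0.95 0.01]
```

```bash
python3 -m creep '[{"translation":[0.15,0.05,0.03],"delta_rot":[0,0,0]},{"translation":[0.2,0.05,0.03],"delta_rot":[0,0,0]}]'; python3 -m creep '[{"translation":[0.2,0,0.03],"delta_rot":[0,0,0]},{"translation":[0.2,0,0.03],"delta_rot":[0,0,0]}]'; python3 plan.py c 15 10 -3 0 14
```

```text
time_s: 5.17
ee_pos: [477.9, 127.6, 99.2]
ee_rot: [2.4, 78.0, -15.4]
force: [-0.3, 0.2, 0.1]
gripper_width: 0.6
time_s: 5.33
ee_pos: [483.2, 127.4, 100.3]
ee_rot: [2.7, 77.9, -15.2]
force: [1.4, 0.2, 0.0]
gripper_width: 0.6
t 5.33 d cm [-0.04  0.09 -0.  ] rot [ 0.026 -0.005 -0.124] q6 [ 18.  15. 117. -11.  38. -47.] F [1.4 0.2 0. ] w 0.6
tip in panel frame -21.7 45.0 13.9 tool z [ 0.93 -0.3   0.21] tool y [0.31 0.95 0.01]
```

The force dropped to zero, so it should have snapped to click 1. I'll check with a side picture.

```bash
python3 snap.py 4 side; python3 plan.py c 30 8 -3 2 14; python3 plan.py c 40 8 -3 0 14;  python3 plan.py c 47 8 -3 0 14
```

```text
t 5.38 d cm [1.01 0.24 0.19] rot [ 0.072 -0.016 -0.346] q6 [ 18.  15. 117. -11.  38. -47.] F [ 0.4 -0.5  0.5] w 0.6
tip in panel frame -20.9 45.3 14.0 tool z [ 0.93 -0.3   0.21] tool y [0.31 0.95 0.01]
t 5.38 d cm [ 2.01 -0.02  0.41] rot [ 0.107 -0.026 -0.517] q6 [ 18.  15. 117. -11.  38. -47.] F [ 0.4 -0.5  0.5] w 0.6
tip in panel frame -20.9 45.3 14.0 tool z [ 0.93 -0.3   0.21] tool y [0.31 0.95 0.01]
t 5.38 d cm [ 2.58 -0.2   0.54] rot [ 0.132 -0.032 -0.636] q6 [ 18.  15. 117. -11.  38. -47.] F [ 0.4 -0.5  0.5] w 0.6
tip in panel frame -20.9 45.3 14.0 tool z [ 0.93 -0.3   0.21] tool y [0.31 0.95 0.01]
```

View pics/side4.png

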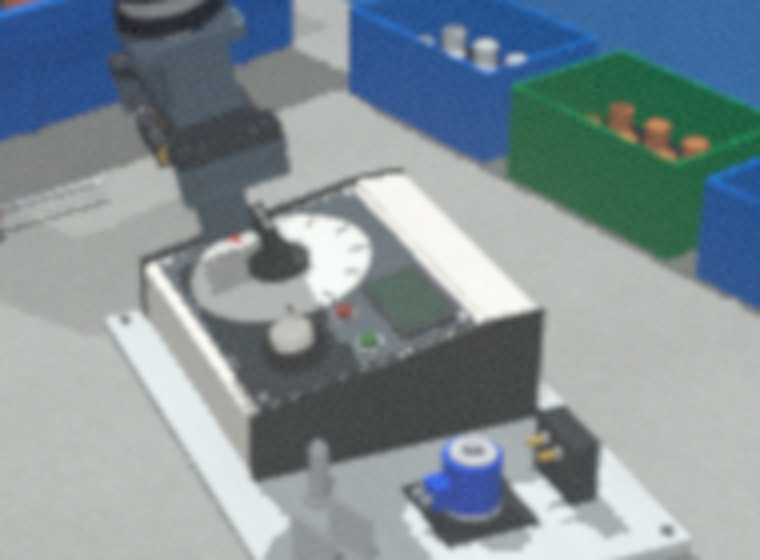

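The pointer is at click 1, with its line at side view (260,205). I'll turn the tool while it is free, then push to click 2.

```bash
python3 plan.py c 30 18 -3 3 14; python3 plan.py c 48 0 -1 0 14
```

```text
t 5.38 d cm [1.12 0.58 0.19] rot [ 0.107 -0.026 -0.517] q6 [ 18.  15. 117. -11.  38. -47.] F [ 0.4 -0.5  0.5] w 0.6
tip in panel frame -20.9 45.3 14.0 tool z [ 0.93 -0.3   0.21] tool y [0.31 0.95 0.01]
t 5.38 d cm [ 2.66 -0.27  0.56] rot [ 0.107 -0.026 -0.517] q6 [ 18.  15. 117. -11.  38. -47.] F [ 0.4 -0.5  0.5] w 0.6
tip in panel frame -20.9 45.3 14.0 tool z [ 0.93 -0.3   0.21] tool y [0.31 0.95 0.01]
```

```bash
python3 -m creep '[{"translation":[0.22,0.12,0.04],"delta_rot":[0.021,-0.005,-0.103]},{"translation":[0.22,0.12,0.04],"delta_rot":[0.021,-0.005,-0.103]},{"translation":[0.22,0.12,0.04],"delta_rot":[0.021,-0.005,-0.103]},{"translation":[0.22,0.12,0.04],"delta_rot":[0.021,-0.005,-0.103]},{"translation":[0.22,0.12,0.04],"delta_rot":[0.021,-0.005,-0.103]}]'; python3 plan.py c 48 0 -1 0 14
```

```text
time_s: 5.8
ee_pos: [494.2, 133.6, 102.4]
ee_rot: [33.0, 78.1, -15.5]
force: [-2.4, 2.3, 0.1]
gripper_width: 0.4
t 5.8 d cm [ 1.64 -0.87  0.38] rot [-0.    -0.002  0.004] q6 [ 18.  16. 116. -10.  39. -16.] F [-2.4  2.3  0.1] w 0.4
tip in panel frame -12.5 53.8 14.1 tool z [ 0.65 -0.74  0.17] tool y [0.74 0.67 0.11]
```

```bash
python3 -m creep '[{"translation":[0.2,-0.11,0.05],"delta_rot":[0,0,0]},{"translation":[0.2,-0.11,0.05],"delta_rot":[0,0,0]}]'; python3 -m creep '[{"translation":[0.2,-0.11,0.05],"delta_rot":[0,0,0]},{"translation":[0.2,-0.11,0.05],"delta_rot":[0,0,0]}]';python3 plan.py c 48 0 -1 0 14
```

```text
time_s: 5.97
ee_pos: [496.3, 132.2, 102.7]
ee_rot: [32.8, 78.4, -15.3]
force: [-9.3, 10.3, 2.5]
gripper_width: 0.3
time_s: 6.13
ee_pos: [501.6, 129.2, 104.0]
ee_rot: [32.4, 78.2, -15.6]
force: [-1.1, 1.6, -1.1]
gripper_width: 0.8
t 6.13 d cm [ 0.9  -0.43  0.21] rot [ 0.001 -0.003 -0.004] q6 [ 17.  16. 115. -10.  40. -18.] F [-1.1  1.6 -1.1] w 0.8
tip in panel frame -4.0 51.5 13.9 tool z [ 0.65 -0.74  0.17] tool y [0.73 0.67 0.11]
```

```bash
python3 snap.py 5 side; python3 plan.py c 60 18 -3 4 14; python3 plan.py c 78 0 -1 0 14
```

```text
t 6.18 d cm [ 1.92 -0.33  0.41] rot [ 0.106 -0.031 -0.515] q6 [ 17.  16. 115. -10.  40. -18.] F [-0.8  0.6 -0.7] w 0.4
tip in panel frame -3.3 51.4 14.0 tool z [ 0.65 -0.74  0.17] tool y [0.73 0.67 0.11]
t 6.18 d cm [ 2.86 -1.95  0.69] rot [ 0.106 -0.031 -0.515] q6 [ 17.  16. 115. -10.  40. -18.] F [-0.8  0.6 -0.7] w 0.4
tip in panel frame -3.3 51.4 14.0 tool z [ 0.65 -0.74  0.17] tool y [0.73 0.67 0.11]
```

View pics/side5.png

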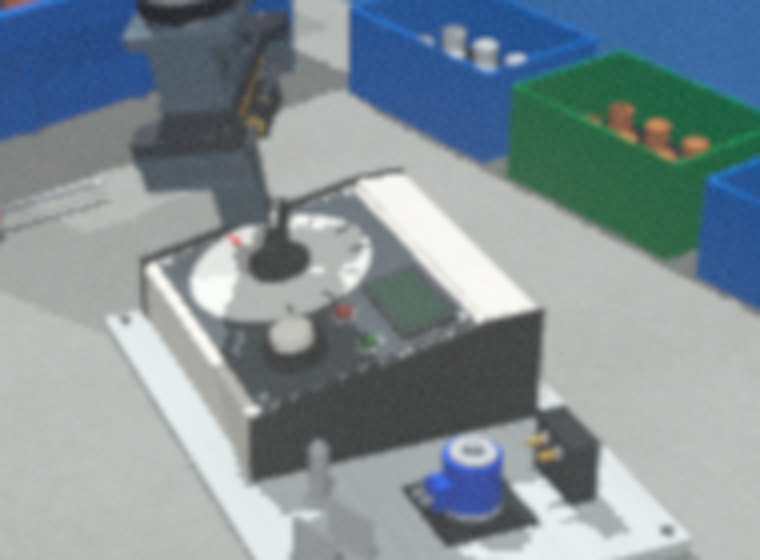

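```bash
cat > pp.py <<'E'
from plan import *
for q in (30,40,45,50,60,90):
    a=np.radians(105-q); u=np.cos(a)*X+np.sin(a)*Y
    P=(proj("side",[A+31.5*Z,A+46*u+31.5*Z])-[190,130])*4+1.5
    print(q,P.round().tolist())
E
python3 pp.py; python3 -c "
import cv2
a=cv2.imread('pics/side5.png')[180:300,180:380]; cv2.imwrite('pics/side5z.png',cv2.resize(a,None,fx=4,fy=4,interpolation=cv2.INTER_CUBIC))"
```

```text
30 [[272.0, 231.0], [265.0, 198.0]]
40 [[272.0, 231.0], [276.0, 196.0]]
45 [[272.0, 231.0], [282.0, 195.0]]
50 [[272.0, 231.0], [287.0, 195.0]]
60 [[272.0, 231.0], [298.0, 195.0]]
90 [[272.0, 231.0], [324.0, 201.0]]
```

View pics/side5z.png

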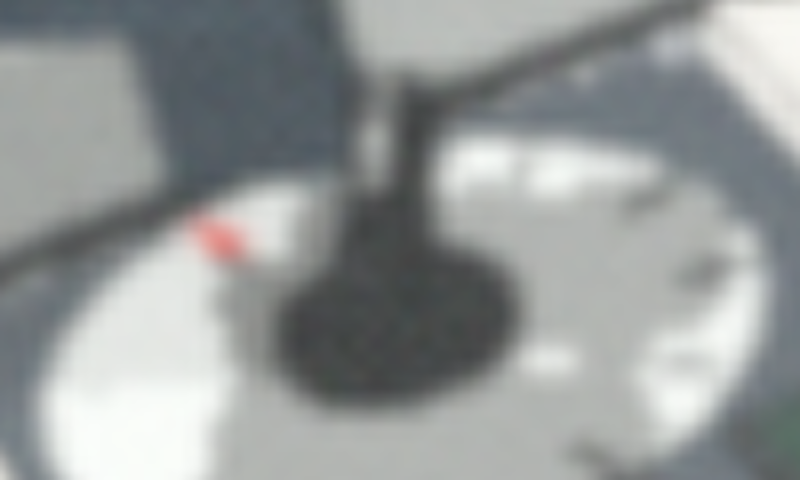

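The pointer line, side view (274,225)–(275,200), puts q at about 40–43°. It is close to the crest and has not snapped yet. I'll keep pushing gently.

```bash
python3 -m creep '[{"translation":[0.15,-0.09,0.04],"delta_rot":[0,0,0]},{"translation":[0.15,-0.09,0.04],"delta_rot":[0,0,0]}]'; python3 plan.py c 60 18 -3 4 14; python3 snap.py 6 side;  python3 -c "
import cv2
a=cv2.imread('pics/side6.png')[180:300,180:380]; cv2.imwrite('pics/side6z.png',cv2.resize(a,None,fx=4,fy=4,interpolation=cv2.INTER_CUBIC))"
```

```text
time_s: 6.35
ee_pos: [505.0, 127.0, 105.0]
ee_rot: [32.4, 78.1, -15.6]
force: [-1.3, -0.9, -0.7]
gripper_width: 0.2
t 6.35 d cm [ 1.65 -0.15  0.33] rot [ 0.106 -0.031 -0.514] q6 [ 17.  16. 114. -10.  40. -18.] F [-1.3 -0.9 -0.7] w 0.2
tip in panel frame -0.1 50.3 14.1 tool z [ 0.65 -0.74  0.17] tool y [0.73 0.67 0.11]
```

View pics/side6z.png

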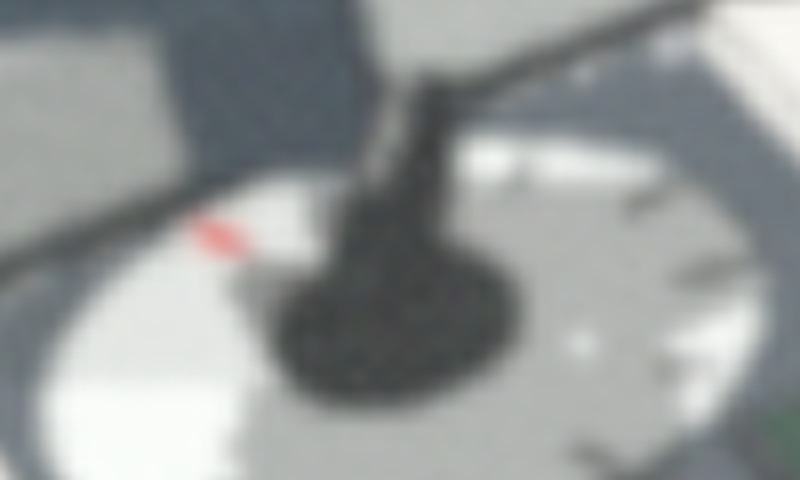

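The pointer is now at about 44°, with its tip at zoom (400,80), right at the crest.

```bash
python3 -m creep '[{"translation":[0.12,-0.08,0.03],"delta_rot":[0,0,0]},{"translation":[0.12,-0.08,0.03],"delta_rot":[0,0,0]},{"translation":[0,0,0],"delta_rot":[0,0,0]}]'; python3 plan.py c 60 18 -3 4 14; python3 snap.py 7 side;  python3 -c "
import cv2
a=cv2.imread('pics/side7.png')[180:300,180:380]; cv2.imwrite('pics/side7z.png',cv2.resize(a,None,fx=4,fy=4,interpolation=cv2.INTER_CUBIC))"
```

```text
time_s: 6.65
ee_pos: [507.6, 125.5, 105.7]
ee_rot: [32.6, 78.1, -15.5]
force: [-0.7, 1.1, -0.0]
gripper_width: 0.4
t 6.65 d cm [1.39 0.   0.26] rot [ 0.105 -0.031 -0.513] q6 [ 16.  16. 114. -10.  40. -18.] F [-0.7  1.1 -0. ] w 0.4
tip in panel frame 2.9 49.6 14.3 tool z [ 0.65 -0.74  0.17] tool y [0.73 0.67 0.11]
```

View pics/side7z.png

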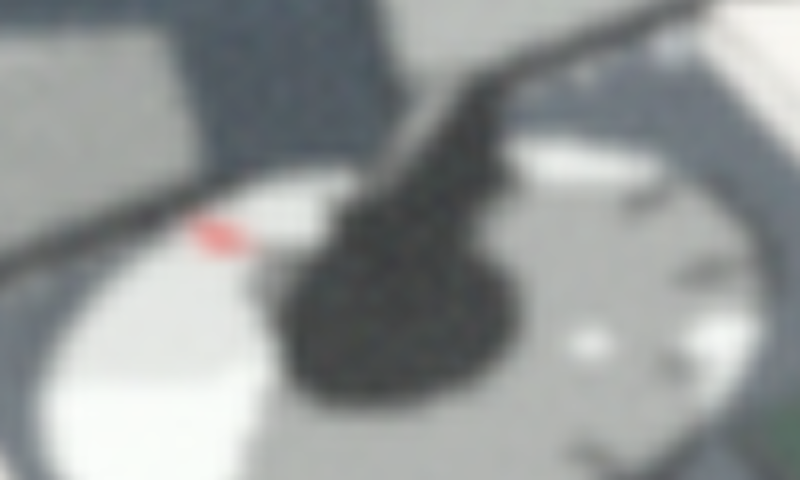

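The pointer has snapped to click 2, about 60°. Next is the last click: I'll turn the tool while free and then push gently.

```bash
python3 plan.py c 60 18 -3 6 14; python3 -m creep '[{"translation":[0.2,0.15,0.03],"delta_rot":[0.021,-0.006,-0.103]},{"translation":[0.2,0.1,0.03],"delta_rot":[0.021,-0.006,-0.103]},{"translation":[0.3,0,0.06],"delta_rot":[0.021,-0.006,-0.103]},{"translation":[0.3,0,0.06],"delta_rot":[0.021,-0.006,-0.103]},{"translation":[0.3,0,0.06],"delta_rot":[0.021,-0.006,-0.103]}]'; python3 plan.py c 60 18 -3 0 14;python3 plan.py c 78 0 -1 0 14
```

```text
t 6.7 d cm [1.37 0.19 0.25] rot [ 0.105 -0.031 -0.513] q6 [ 16.  16. 114. -10.  40. -18.] F [-0.1  0.  -0.1] w 0.5
tip in panel frame 2.6 49.6 14.2 tool z [ 0.65 -0.74  0.17] tool y [0.73 0.67 0.11]
time_s: 7.12
ee_pos: [520.1, 128.2, 107.9]
ee_rot: [63.3, 78.1, -15.3]
force: [-0.3, 0.3, -0.5]
gripper_width: 0.1
t 7.12 d cm [ 0.21 -0.66  0.08] rot [-0.001 -0.001  0.006] q6 [ 16.  17. 112. -10.  41.  12.] F [-0.3  0.3 -0.5] w 0.1
tip in panel frame 14.5 55.5 14.0 tool z [ 0.19 -0.98  0.09] tool y [0.96 0.2  0.18]
t 7.12 d cm [ 1.07 -1.89  0.32] rot [-0.001 -0.001  0.006] q6 [ 16.  17. 112. -10.  41.  12.] F [-0.3  0.3 -0.5] w 0.1
tip in panel frame 14.5 55.5 14.0 tool z [ 0.19 -0.98  0.09] tool y [0.96 0.2  0.18]
```

```bash
python3 -m creep '[{"translation":[0.1,-0.2,0.03],"delta_rot":[0,0,0]},{"translation":[0.1,-0.2,0.03],"delta_rot":[0,0,0]},{"translation":[0.1,-0.15,0.03],"delta_rot":[0,0,0]}]'; python3 -m creep '[{"translation":[0.08,-0.12,0.03],"delta_rot":[0,0,0]},{"translation":[0.08,-0.12,0.03],"delta_rot":[0,0,0]}]'; python3 plan.py c 78 0 -1 0 14
```

```text
time_s: 7.37
ee_pos: [522.7, 124.5, 108.7]
ee_rot: [63.9, 78.2, -14.3]
force: [-3.0, 10.6, 0.7]
gripper_width: 0.4
time_s: 7.53
ee_pos: [525.0, 120.8, 109.6]
ee_rot: [63.2, 78.1, -14.9]
force: [1.1, 3.1, -0.1]
gripper_width: 0.6
t 7.53 d cm [ 0.58 -1.15  0.16] rot [-0.001 -0.001 -0.001] q6 [ 15.  17. 112.  -9.  41.  10.] F [ 1.1  3.1 -0.1] w 0.6
tip in panel frame 21.3 49.6 14.3 tool z [ 0.2  -0.98  0.09] tool y [0.96 0.21 0.18]
```

```bash
python3 -m creep '[{"translation":[0.07,-0.13,0.02],"delta_rot":[0,0,0]},{"translation":[0.07,-0.13,0.02],"delta_rot":[0,0,0]},{"translation":[0,0,0],"delta_rot":[0,0,0]}]'; python3 plan.py c 78 0 -1 0 14; python3 snap.py 8 side;  python3 -c "
import cv2
a=cv2.imread('pics/side8.png')[180:300,180:380]; cv2.imwrite('pics/side8z.png',cv2.resize(a,None,fx=4,fy=4,interpolation=cv2.INTER_CUBIC))"
```

```text
time_s: 7.78
ee_pos: [526.1, 117.2, 109.9]
ee_rot: [62.8, 78.1, -15.5]
force: [-0.7, 0.7, -0.6]
gripper_width: 0.3
t 7.78 d cm [ 0.47 -0.79  0.13] rot [ 0.    -0.002  0.001] q6 [ 15.  17. 112.  -9.  41.  10.] F [-0.7  0.7 -0.6] w 0.3
tip in panel frame 23.3 46.4 14.1 tool z [ 0.19 -0.98  0.09] tool y [0.96 0.21 0.18]
```

View pics/side8z.png

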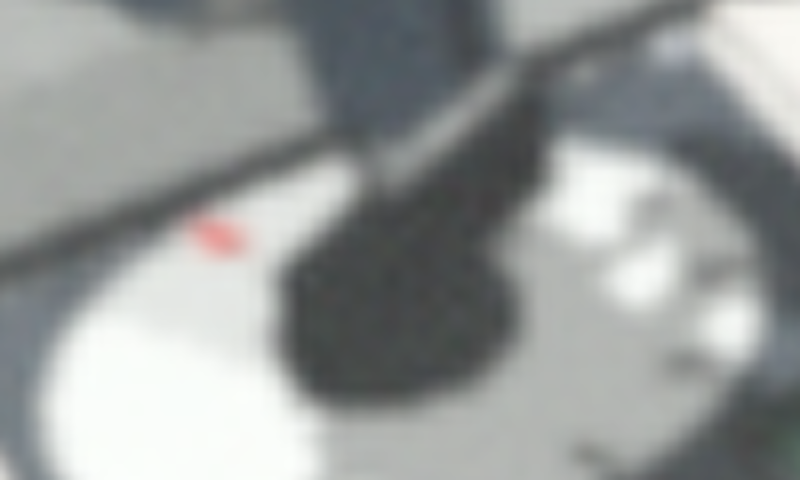

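The pointer is now at about 71°, with its tip at zoom (515,75), still short of the 75° crest.

```bash
python3 -m creep '[{"translation":[0.06,-0.12,0.02],"delta_rot":[0,0,0]},{"translation":[0.06,-0.12,0.02],"delta_rot":[0,0,0]},{"translation":[0.06,-0.12,0.02],"delta_rot":[0,0,0]},{"translation":[0,0,0],"delta_rot":[0,0,0]}]'; python3 plan.py c 78 0 -1 0 14; python3 snap.py 9 side;  python3 -c "
import cv2
a=cv2.imread('pics/side9.png')[180:300,180:380]; cv2.imwrite('pics/side9z.png',cv2.resize(a,None,fx=4,fy=4,interpolation=cv2.INTER_CUBIC))"
```

```text
time_s: 8.17
ee_pos: [527.7, 113.7, 110.3]
ee_rot: [62.8, 78.1, -15.5]
force: [0.0, -0.3, -0.1]
gripper_width: 0.6
t 8.17 d cm [ 0.31 -0.43  0.08] rot [ 0.    -0.002  0.002] q6 [ 14.  17. 112.  -9.  41.   9.] F [ 0.  -0.3 -0.1] w 0.6
tip in panel frame 25.9 43.4 14.0 tool z [ 0.19 -0.98  0.09] tool y [0.96 0.21 0.18]
```

View pics/side9z.png

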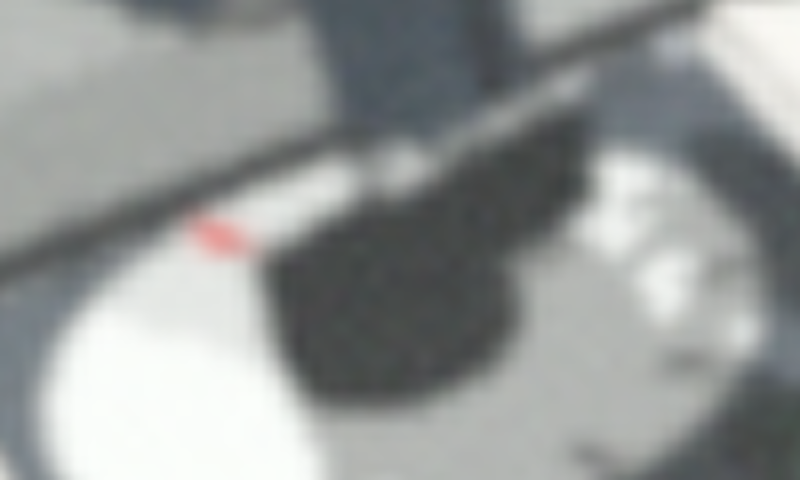

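The pointer has snapped to the third click: tip at side (326,200), against a prediction of (324,201) for q=90°. I'll retreat and move up over the button.

```bash
python3 -m creep '[{"translation":[-0.1,0.5,-0.05],"delta_rot":[0,0,0]},{"translation":[-0.1,0.5,-0.05],"delta_rot":[0,0,0]},{"translation":[-0.3,0.1,1.5],"delta_rot":[0,0,0]},{"translation":[-0.3,0.1,1.5],"delta_rot":[0,0,0]},{"translation":[-0.3,0.1,1.5],"delta_rot":[0,0,0]}]'; python3 plan.py b 0 0 30 -63
```

```text
time_s: 8.63
ee_pos: [516.2, 127.7, 154.5]
ee_rot: [62.8, 78.2, -15.4]
force: [0.3, -0.4, 0.6]
gripper_width: 0.4
t 8.63 d cm [ -8.68 -13.82  -2.2 ] rot [-0.    -0.003  0.001] q6 [ 16.  13. 109.  -8.  48.  10.] F [ 0.3 -0.4  0.6] w 0.4
tip in panel frame 20.6 53.9 60.3 tool z [ 0.19 -0.98  0.09] tool y [0.96 0.21 0.18]
```

```bash
python3 -m creep '[{"translation":[-0.3,0.1,1.5],"delta_rot":[0,0,0]},{"translation":[0,0,0],"delta_rot":[0,0,0]}]'; python3 plan.py b 0 0 30 -63; python3 snap.py 10 side
```

```text
time_s: 8.8
ee_pos: [515.0, 129.3, 172.2]
ee_rot: [63.8, 77.8, -14.5]
force: [0.5, -0.2, 0.5]
gripper_width: 0.7
t 8.8 d cm [ -8.56 -13.98  -3.97] rot [-0.002  0.004  0.001] q6 [ 17.  12. 108.  -8.  50.  10.] F [ 0.5 -0.2  0.5] w 0.7
tip in panel frame 22.8 55.2 78.0 tool z [ 0.19 -0.98  0.09] tool y [0.96 0.21 0.19]
```

View pics/side10.png

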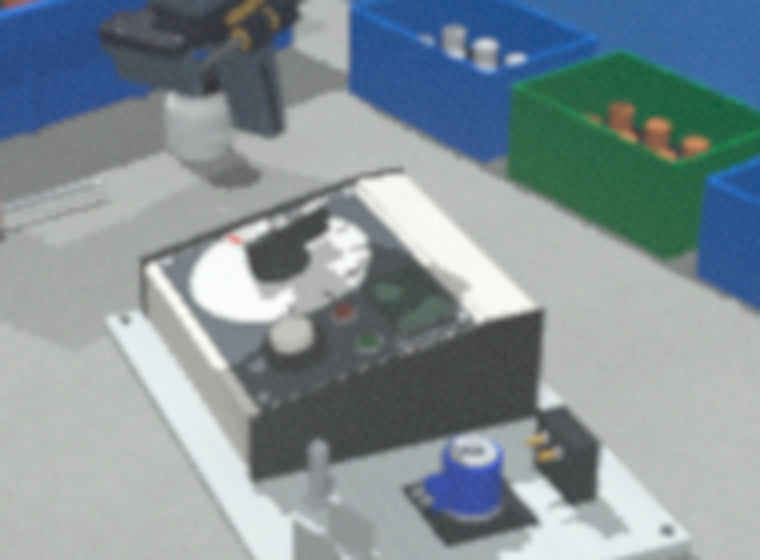

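```bash
python3 snap.py 10 top
python3 - <<'E'
from plan import *
for q in (60,75,90,105,120):
    a=np.radians(105-q); u=np.cos(a)*X+np.sin(a)*Y
    for n,o in (("side",[190,130]),("top",[190,110])):
        print(q,n,((proj(n,[A+31.5*Z,A+46*u+31.5*Z])-o)*4+1.5).round().tolist())
im=cv2.imread("pics/side10.png")[180:300,180:380]; cv2.imwrite("pics/side10z.png",cv2.resize(im,None,fx=4,fy=4,interpolation=cv2.INTER_CUBIC))
E
```

```text
60 side [[272.0, 231.0], [298.0, 195.0]]
60 top [[203.0, 306.0], [167.0, 244.0]]
75 side [[272.0, 231.0], [312.0, 197.0]]
75 top [[203.0, 306.0], [184.0, 236.0]]
90 side [[272.0, 231.0], [324.0, 201.0]]
90 top [[203.0, 306.0], [202.0, 233.0]]
105 side [[272.0, 231.0], [332.0, 208.0]]
105 top [[203.0, 306.0], [221.0, 236.0]]
120 side [[272.0, 231.0], [337.0, 216.0]]
120 top [[203.0, 306.0], [239.0, 243.0]]
```

View pics/top10.png

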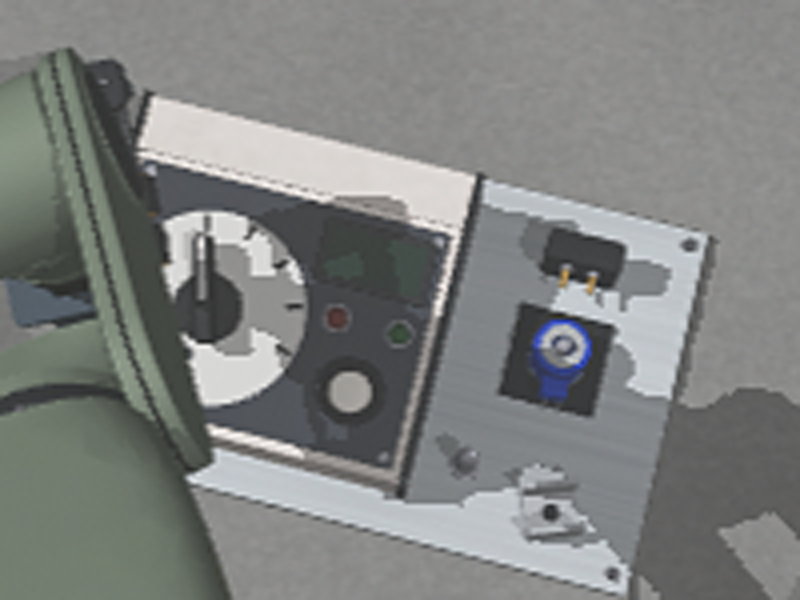

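View pics/side10z.png

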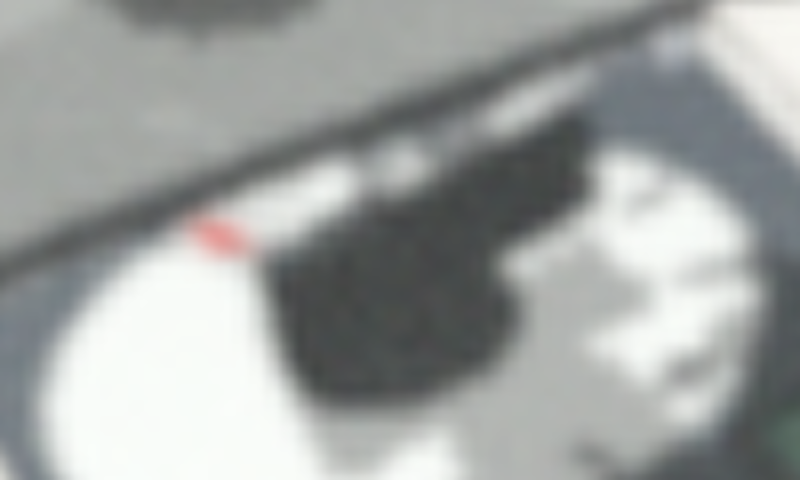

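Top view: the pointer line runs from (203,305) to (201,234), against (203,306)→(202,233) predicted for 90°. It is resting in click 3, and four more marks follow clockwise. Now I'll go over the button.

```bash
python3 -m creep '[{"translation":[-1.71,-2.8,-0.2],"delta_rot":[0,0,0]},{"translation":[-1.71,-2.8,-0.2],"delta_rot":[0,0,0]},{"translation":[-1.71,-2.8,-0.5],"delta_rot":[0,0,0]},{"translation":[-1.71,-2.8,-1],"delta_rot":[0,0,0]},{"translation":[-1.71,-2.8,-1],"delta_rot":[0,0,0]}]'; python3 -m creep '[{"translation":[0,0,0],"delta_rot":[0,0,0]},{"translation":[0,0,0],"delta_rot":[0,0,0]}]'; python3 plan.py b 0 0 5 -63; python3 snap.py 11 side top
```

```text
time_s: 9.32
ee_pos: [426.9, -12.7, 139.1]
ee_rot: [62.8, 78.2, -15.4]
force: [-0.1, -0.6, -0.1]
gripper_width: 0.7
time_s: 9.48
ee_pos: [426.5, -13.0, 138.9]
ee_rot: [62.8, 78.3, -15.7]
force: [0.3, -0.7, -0.3]
gripper_width: 0.5
t 9.48 d cm [ 0.79  0.11 -3.08] rot [-0.001 -0.005  0.005] q6 [ -1.   5. 123.  -4.  41.  -9.] F [ 0.3 -0.7 -0.3] w 0.5
tip in panel frame -31.2 -105.4 55.4 tool z [ 0.19 -0.98  0.09] tool y [0.96 0.2  0.18]
```

View pics/side11.png

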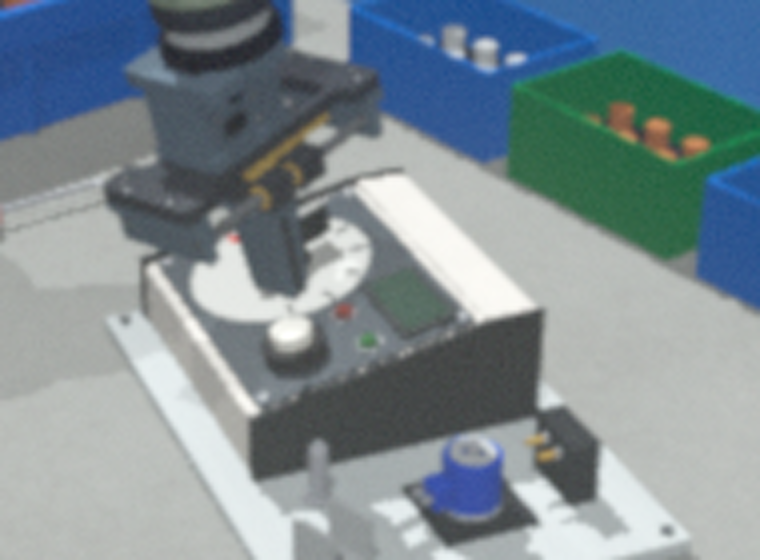

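View pics/top11.png

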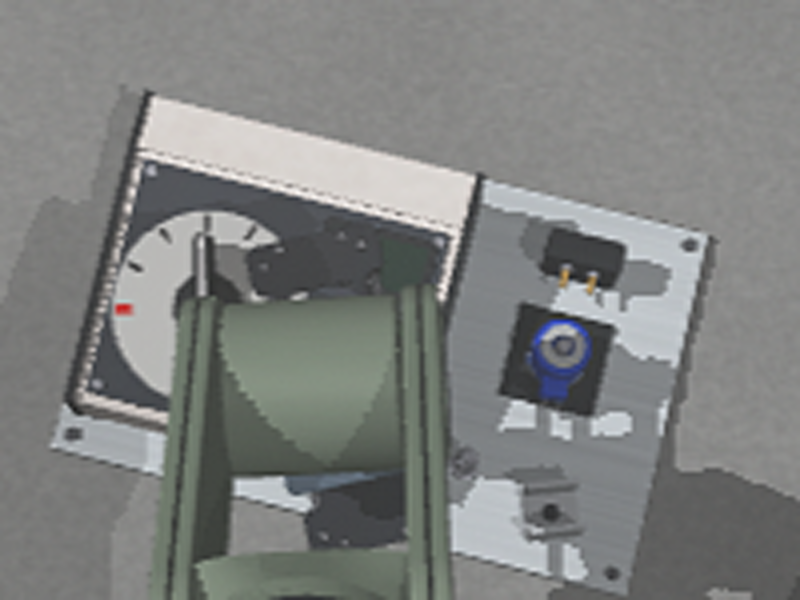

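The tip is above the button in the side view, and the pointer is unchanged. I'll descend to just above the button and then press along its axis.

```bash
python3 -m creep '[{"translation":[0.2,0.03,-0.8],"delta_rot":[0,0,0]},{"translation":[0.2,0.03,-0.8],"delta_rot":[0,0,0]},{"translation":[0.2,0.03,-0.8],"delta_rot":[0,0,0]},{"translation":[0.2,0.02,-0.5],"delta_rot":[0,0,0]},{"translation":[0,0,0],"delta_rot":[0,0,0]}]'; python3 plan.py b 0 0 0 -63; python3 snap.py 12 side
```

```text
time_s: 10.0
ee_pos: [435.9, -10.3, 109.7]
ee_rot: [62.7, 78.3, -15.5]
force: [-0.4, -0.0, -0.1]
gripper_width: 0.8
t 10.0 d cm [-0.04 -0.18 -0.66] rot [-0.    -0.005  0.001] q6 [ -1.   8. 125.  -5.  36.  -9.] F [-0.4 -0.  -0.1] w 0.8
tip in panel frame -29.1 -100.3 25.1 tool z [ 0.19 -0.98  0.09] tool y [0.96 0.21 0.18]
```

View pics/side12.png

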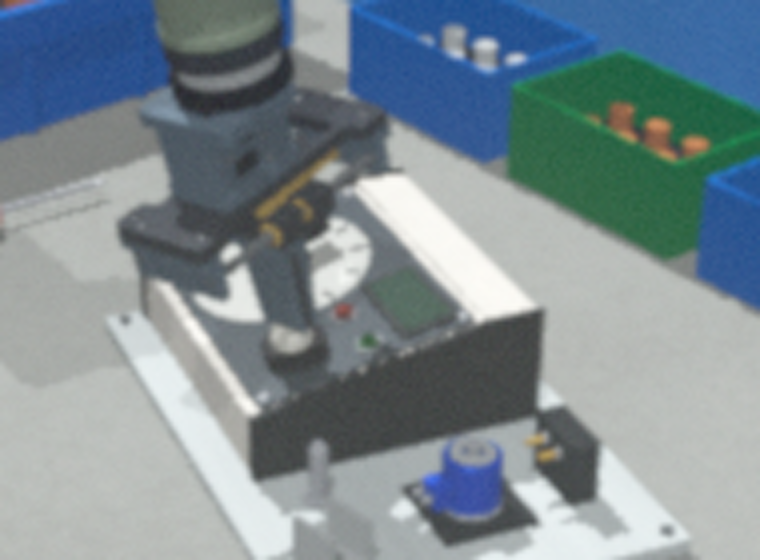

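```bash
python3 -m creep '[{"translation":[0,-0.15,-0.3],"delta_rot":[0,0,0]},{"translation":[0.02,-0.03,-0.2],"delta_rot":[0,0,0]},{"translation":[0.04,-0.01,-0.2],"delta_rot":[0,0,0]}]'; python3 -m creep '[{"translation":[0.04,-0.01,-0.2],"delta_rot":[0,0,0]}]';python3 -m creep '[{"translation":[0.04,-0.01,-0.2],"delta_rot":[0,0,0]}]'; python3 plan.py b 0 0 -5 -63
```

```text
time_s: 10.3
ee_pos: [437.0, -12.8, 104.4]
ee_rot: [63.0, 78.1, -15.3]
force: [-1.8, 0.3, 2.3]
gripper_width: 0.7
time_s: 10.38
ee_pos: [437.3, -12.9, 102.5]
ee_rot: [63.0, 78.1, -15.3]
force: [-1.1, -0.1, 4.3]
gripper_width: 0.3
time_s: 10.47
ee_pos: [437.8, -13.0, 100.6]
ee_rot: [63.0, 78.1, -15.3]
force: [-2.7, 0.2, 4.2]
gripper_width: 0.5
t 10.47 d cm [-0.13  0.06 -0.23] rot [-0.    -0.001  0.002] q6 [ -1.   9. 125.  -5.  34.  -9.] F [-2.7  0.2  4.2] w 0.5
tip in panel frame -28.5 -102.4 15.7 tool z [ 0.19 -0.98  0.09] tool y [0.96 0.21 0.18]
```

```bash
python3 -m creep '[{"translation":[0.02,-0.01,-0.1],"delta_rot":[0,0,0]},{"translation":[0,0,0],"delta_rot":[0,0,0]}]'; python3 -m creep '[{"translation":[0.02,-0.01,-0.1],"delta_rot":[0,0,0]},{"translation":[0,0,0],"delta_rot":[0,0,0]}]'; python3 plan.py b 0 0 -5 -63
```

```text
time_s: 10.63
ee_pos: [437.9, -13.0, 99.9]
ee_rot: [63.0, 78.1, -15.3]
force: [-3.1, -0.1, 8.5]
gripper_width: 0.5
time_s: 10.8
ee_pos: [438.0, -13.1, 99.8]
ee_rot: [63.0, 78.1, -15.3]
force: [-7.7, 0.5, 17.6]
gripper_width: 0.7
t 10.8 d cm [-0.15  0.06 -0.15] rot [-0.    -0.001  0.002] q6 [ -1.   9. 125.  -5.  34.  -9.] F [-7.7  0.5 17.6] w 0.7
tip in panel frame -28.5 -102.4 14.9 tool z [ 0.19 -0.98  0.09] tool y [0.96 0.21 0.18]
```

It has bottomed out: the force rose steeply to 19 N with no further travel, after about 6 mm. I'll release and retreat.

```bash
python3 -m creep '[{"translation":[-0.06,0.02,-0.0],"delta_rot":[0,0,0]},{"translation":[-0.06,0.02,0.3],"delta_rot":[0,0,0]},{"translation":[-0.06,0.02,0.4],"delta_rot":[0,0,0]},{"translation":[-0.15,0.04,0.8],"delta_rot":[0,0,0]},{"translation":[-0.2,0.05,1],"delta_rot":[0,0,0]}]'; python3 -m creep '[{"translation":[-0.6,0,2],"delta_rot":[0,0,0]},{"translation":[-1,0,2.5],"delta_rot":[0,0,0]},{"translation":[-2,0,2.5],"delta_rot":[0,0,0]},{"translation":[-2,0,2],"delta_rot":[0,0,0]},{"translation":[-2,0,1],"delta_rot":[0,0,0]}]'; python3 -m creep '[{"translation":[0,0,0],"delta_rot":[0,0,0]},{"translation":[0,0,0],"delta_rot":[0,0,0]},{"translation":[0,0,0],"delta_rot":[0,0,0]}]'; python3 plan.py b 0 0 -5 -63;python3 snap.py 13 side top
```

```text
time_s: 11.22
ee_pos: [432.2, -11.5, 123.3]
ee_rot: [62.9, 78.2, -15.4]
force: [-0.6, -0.3, 1.0]
gripper_width: 0.5
time_s: 11.63
ee_pos: [357.0, -11.5, 226.0]
ee_rot: [63.3, 77.9, -15.0]
force: [0.7, -0.6, 0.4]
gripper_width: 0.2
time_s: 11.88
ee_pos: [357.1, -11.5, 223.2]
ee_rot: [63.0, 78.1, -15.3]
force: [1.0, -0.5, -0.5]
gripper_width: 0.3
t 11.88 d cm [  7.94  -0.09 -12.49] rot [-0.001 -0.002  0.002] q6 [ -1.  -8. 121.  -4.  55. -11.] F [ 1.  -0.5 -0.5] w 0.3
tip in panel frame -79.6 -122.1 151.8 tool z [ 0.19 -0.98  0.09] tool y [0.96 0.21 0.18]
```

View pics/side13.png

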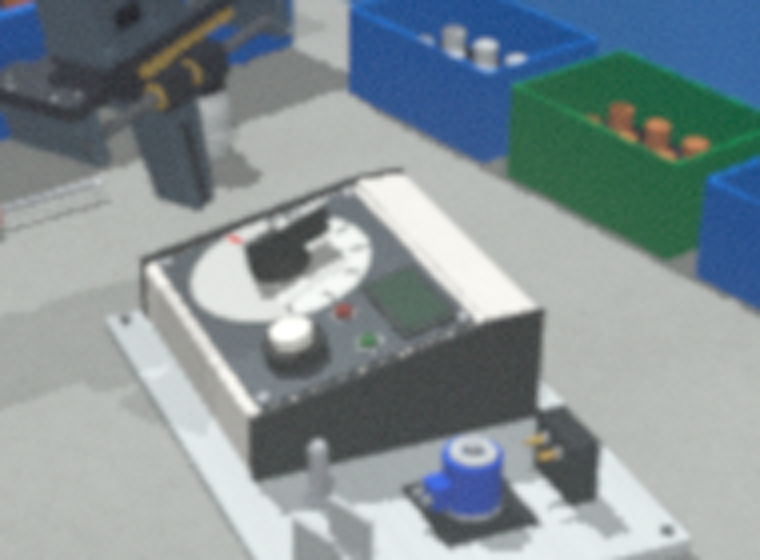

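View pics/top13.png

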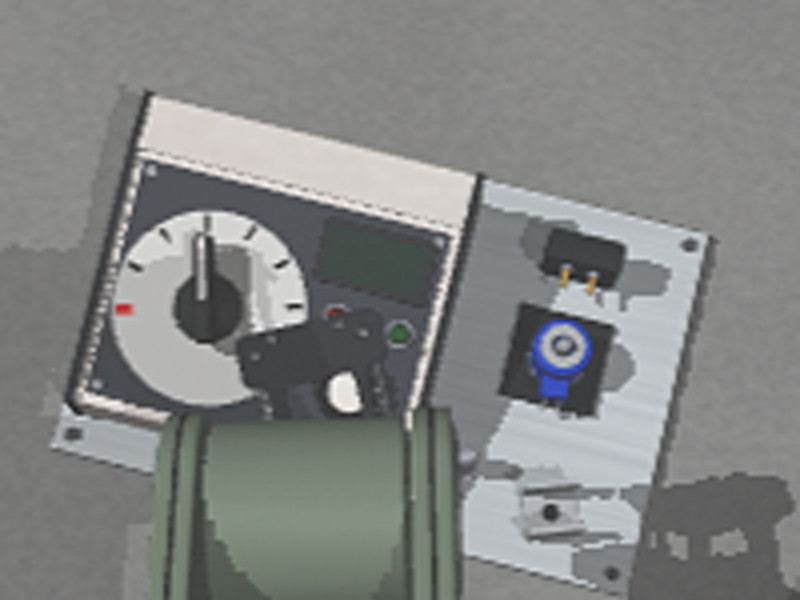

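The pointer sits on the third black mark (top view 203,235 under mark 207,222). The button is up again, the coil, bracket and core are in place, and the arm is clear. I'll hand in.

```bash
python3 -c "
from workcell import env; print(env.job_done())"
```

```text
the job is handed in; nothing more can be done
None
```

The selector is in the third click for the blue coil on the test post, the test button has been pressed once and is back up, and the job is handed in at about 12 s. No verdict was reported.

- **Selector:** I pushed the pointer from off to the third click with the closed fingertips. The last top view shows it on the third black mark, within a pixel or so of where 90° should appear.
- **Push force:** The first push touched too near the axis and read about 16 N. I backed off, and the later readings stayed at or below about 14 N. The force was read only at the end of each call, so a short peak between readings can't be ruled out, but none came near 20 N.
- **Button:** It travelled about 6 mm and bottomed out at about 19 N. The depth is worked out from travel and force; there was no direct reading. I only pressed it at the third click.
- **Final views:** The coil, bracket and core look unmoved and the arm is clear of everything. I did not check the tray coils, tape, jar or screwdriver in those last views, but the arm did not go near them.
- **Measurement disagreement:** An early automatic circle fit of the dial was thrown off by a shadow by about 8 mm. I replaced it with a centre found from both camera views.

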